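# Load the sampler in row order

## Robot

A 7-joint arm with a two-finger parallel gripper is mounted at the origin on the work surface. World frame = base frame: x ahead of the robot, y to its left, z up, the work surface at z = 0. Lengths are in mm, angles in rad, forces in N, time in s.
With the tool pointing down it reaches from about 400 to 875 mm from the base axis. Payload 4.4 kg.
Tool frame: the origin (TCP) lies at the very end of the fingers, on their centre line; the grasp point (between the pads) lies 19 mm behind it; z points along the fingers, y is the direction in which the jaws open and shut (so a half turn about z gives the same grasp; the last joint's range is limited). The gripper opens to 85 mm and grips with 20 to 120 N. Pads are 22 mm wide; open, the fingers measure 114 mm over their backs; the gripper's body (76 mm by 85 mm) begins 54 mm behind the grasp point. The pads swing forward as they close: fully open they stand 13 mm farther back than shut.
Start: joints at [1.086, 0.628, 0.038, 1.517, -0.027, 0.996, -0.02], TCP at [264.36, -593.828, 231.313] pointing down, gripper open.
Joint ranges: [-3.06, 3.06], [-0.37, 2.12], [-1.25, 1.32], [0.18, 2.47], [-1.1, 4.24], [0.23, 1.98], [-2.94, 2.94]. Speed limits (rad/s): [2.57, 2.57, 3.14, 3.14, 3.14, 3.14, 3.14].

## Interface

Orientations are given as [roll, pitch, yaw] about the fixed x, y, z axes, in that order (R = Rz(yaw) Ry(pitch) Rx(roll)).
In Python, from cell import read_state, get_image, calibration, finish_job gives the robot as it stands. The module is installed in compiled form; this text tells all that it offers.
- The arm moves only by the tool apply_moves, never from a script. Its argument "increments" is a list of rows, each an object of numbers: "tx", "ty", "tz": the shift along the world's x, y, z in m; "rx", "ry", "rz": the turn, a rotation vector about the world's x, y, z in units of 5 degrees (1.0 is 5 degrees); "claw": the finger opening in m, from 0 to 0.0854. In form: [{"tx": .., "ty": .., "tz": .., "rx": .., "ry": .., "rz": .., "claw": ..}, ...]. A call has 1 to 12 rows; each row is the pose to reach, as a shift and turn from the pose commanded when the call began; what a row does not reach only later rows make up. A row lasts 1/10 s, in which the tool goes at most 50 mm and 8.59 degrees, less where a joint would pass 70% of its speed; a pose out of reach is approached as far as the arm can. A call with a gripper value outside its range is refused whole. The fingers move at their own pace and stop on an object; the grip force is fixed at half the most. Time passes only in rows, so rows that repeat a pose let the fingers close. It gives the time, the measured TCP pose, the force and the opening at its end, in the units of the state.
- read_state(): the state, without advancing time (a new reading comes with each control period).
- get_image(name): name is "side" or "top"; returns the picture (480x640x3 uint8, red, green, blue); there is no depth.
- calibration(name): a dict with "camera_matrix" (3x3 intrinsics, pixels), "origin" and "attitude" of the camera in the world. Camera axes: x right, y up, looking along -z (the intrinsics and any distortion apply to the point x, -y, -z); pixel columns grow to the right and rows downward; lengths in mm; the calibration is good to about 2 mm. A picture is of the moment at which its call begins. calibration takes no time and is no camera call.
- finish_job(): hands the job in, once; it reports no verdict.
The state is a dict: "clock": time; "qpos": joint angles; "qd": joint speeds; "tau": joint torques, N m; "eef_pos": TCP position; "tool_rot": TCP orientation; "force": force on the tool from outside, world axes, zero at the start; "torque": the same for the moment, N m; "width": finger opening in mm.
Only numpy, scipy, OpenCV 4.12 (cv2) and the standard library are available. Lean on these libraries where they do the work, as an engineer would, in place of code of your own. Each camera call takes 0.05 s, during which the arm holds its last target. There are 200 camera calls.

## Task

Move the four vials from the coloured storage row into the wells of the white sampler tray, keeping their order: the vial at the robot's left-hand end of the storage row goes in the well beside the dark grey drive unit, the next vial in the well after it, and so on away from the drive unit. Stand each vial upright and fully down in its well, let go of it, tip none over, and leave the other things on the bench where they are.

Things in the scene. Friction and masses are not known exactly. Their poses are not given: they have to be found in the camera images.
- vial_red: Loose white plastic sample vial with a red ribbed screw cap, upright: body 28 mm diameter, cap 30 mm diameter and 18 mm high, 72 mm high over all, about 45 g. Origin at the centre of its underside, z up along its axis.
- vial_yellow: Loose white plastic sample vial with a yellow ribbed screw cap, upright: body 28 mm diameter, cap 30 mm diameter and 18 mm high, 72 mm high over all, about 45 g. Origin at the centre of its underside, z up along its axis.
- vial_green: Loose white plastic sample vial with a green ribbed screw cap, upright: body 28 mm diameter, cap 30 mm diameter and 18 mm high, 72 mm high over all, about 45 g. Origin at the centre of its underside, z up along its axis.
- vial_blue: Loose white plastic sample vial with a blue ribbed screw cap, upright: body 28 mm diameter, cap 30 mm diameter and 18 mm high, 72 mm high over all, about 45 g. Origin at the centre of its underside, z up along its axis.
- holder_red: Fixed red one-vial holder of the storage row, in which the red-capped vial stands at the start: block 58 x 48 x 26 mm (x, y, z), origin at the centre of its underside, 8 mm above the bench; round socket in its middle, 35 mm wide, its floor 6 mm above the origin. The four holders are clipped on a rail side by side, 50 mm apart along their y axes, in any colour order; their +y points to the row's left-hand end as the robot sees it.
- holder_yellow: Fixed yellow one-vial holder of the storage row, in which the yellow-capped vial stands at the start: block 58 x 48 x 26 mm (x, y, z), origin at the centre of its underside, 8 mm above the bench; round socket in its middle, 35 mm wide, its floor 6 mm above the origin. The four holders are clipped on a rail side by side, 50 mm apart along their y axes, in any colour order; their +y points to the row's left-hand end as the robot sees it.
- holder_green: Fixed green one-vial holder of the storage row, in which the green-capped vial stands at the start: block 58 x 48 x 26 mm (x, y, z), origin at the centre of its underside, 8 mm above the bench; round socket in its middle, 35 mm wide, its floor 6 mm above the origin. The four holders are clipped on a rail side by side, 50 mm apart along their y axes, in any colour order; their +y points to the row's left-hand end as the robot sees it.
- holder_blue: Fixed blue one-vial holder of the storage row, in which the blue-capped vial stands at the start: block 58 x 48 x 26 mm (x, y, z), origin at the centre of its underside, 8 mm above the bench; round socket in its middle, 35 mm wide, its floor 6 mm above the origin. The four holders are clipped on a rail side by side, 50 mm apart along their y axes, in any colour order; their +y points to the row's left-hand end as the robot sees it.
- sampler_tray: Fixed sampler: an aluminium base 94 x 364 x 10 mm (x, y, z) that carries a white block 70 x 212 mm with its top 38 mm above the bench. The block has one row of four identical round wells, 35 mm wide with a 3 mm chamfer at the mouth, 22 mm deep. Origin on the bench under the middle of the row; well centres at y = +75, +25, -25 and -75 mm, x = 0, floors at z = 16 mm. +y points roughly to the robot's left.
- drive_unit: Fixed dark grey drive unit of the sampler with a bright metal disc on top: box 84 x 66 mm (x, y), 89 mm high over all, origin at the centre of its underside. It is docked at one end of the sampler base, 145 mm from the middle of the row of wells, at the left or the right; a low bright clamp (about 30 mm high) sits at the other end.
- tub: Bystander: loose white plastic tub with a blue lid, 102 mm diameter, 68 mm high, 0.25 kg, origin at the centre of its underside. It stands beyond the racks, on the side away from the robot.
- beaker: Bystander: loose open glass beaker, 68 mm diameter, 85 mm high, origin at the centre of its underside. It stands beyond the racks, on the side away from the robot.
- screwdriver: Bystander: loose screwdriver with a black handle, 170 mm long, lying on the bench, origin near its middle. It lies beyond the racks, on the side away from the robot.

How it is judged (in metres and radians):
At the end, for the whole second after the job is handed in: The vials stand in the wells, within 8 mm of the well centres: the storage row's leftmost beside the drive unit, the others following in row order away from it; each upright within 0.1 rad, underside within 4 mm of the well floor, at rest and released (((y of holder_yellow in the frame of holder_red between -0.175 and 0.025 m and y of holder_green in the frame of holder_red between -0.175 and 0.025 m and y of holder_blue in the frame of holder_red between -0.175 and 0.025 m and horizontal distance between vial_red and drive_unit between 0.062 and 0.078 m) or (y of holder_yellow in the frame of holder_red between -0.125 and 0.075 m and y of holder_green in the frame of holder_red between -0.125 and 0.075 m and y of holder_blue in the frame of holder_red between -0.125 and 0.075 m and horizontal distance between vial_red and drive_unit between 0.112 and 0.128 m) or (y of holder_yellow in the frame of holder_red between -0.075 and 0.125 m and y of holder_green in the frame of holder_red between -0.075 and 0.125 m and y of holder_blue in the frame of holder_red between -0.075 and 0.125 m and horizontal distance between vial_red and drive_unit between 0.162 and 0.178 m) or (y of holder_yellow in the frame of holder_red between -0.025 and 0.175 m and y of holder_green in the frame of holder_red between -0.025 and 0.175 m and y of holder_blue in the frame of holder_red between -0.025 and 0.175 m and horizontal distance between vial_red and drive_unit between 0.212 and 0.228 m)) and x of vial_red in the frame of sampler_tray between -0.008 and 0.008 m and z of vial_red in the frame of sampler_tray between 0.012 and 0.02 m and angle between each of vial_red, vial_yellow, vial_green, vial_blue's own z axis and vertical below 0.1 rad and linear speed of each of vial_red, vial_yellow, vial_green, vial_blue below 0.02 m/s and ((y of holder_red in the frame of holder_yellow between -0.175 and 0.025 m and y of holder_green in the frame of holder_yellow between -0.175 and 0.025 m and y of holder_blue in the frame of holder_yellow between -0.175 and 0.025 m and horizontal distance between vial_yellow and drive_unit between 0.062 and 0.078 m) or (y of holder_red in the frame of holder_yellow between -0.125 and 0.075 m and y of holder_green in the frame of holder_yellow between -0.125 and 0.075 m and y of holder_blue in the frame of holder_yellow between -0.125 and 0.075 m and horizontal distance between vial_yellow and drive_unit between 0.112 and 0.128 m) or (y of holder_red in the frame of holder_yellow between -0.075 and 0.125 m and y of holder_green in the frame of holder_yellow between -0.075 and 0.125 m and y of holder_blue in the frame of holder_yellow between -0.075 and 0.125 m and horizontal distance between vial_yellow and drive_unit between 0.162 and 0.178 m) or (y of holder_red in the frame of holder_yellow between -0.025 and 0.175 m and y of holder_green in the frame of holder_yellow between -0.025 and 0.175 m and y of holder_blue in the frame of holder_yellow between -0.025 and 0.175 m and horizontal distance between vial_yellow and drive_unit between 0.212 and 0.228 m)) and x of vial_yellow in the frame of sampler_tray between -0.008 and 0.008 m and z of vial_yellow in the frame of sampler_tray between 0.012 and 0.02 m and ((y of holder_red in the frame of holder_green between -0.175 and 0.025 m and y of holder_yellow in the frame of holder_green between -0.175 and 0.025 m and y of holder_blue in the frame of holder_green between -0.175 and 0.025 m and horizontal distance between vial_green and drive_unit between 0.062 and 0.078 m) or (y of holder_red in the frame of holder_green between -0.125 and 0.075 m and y of holder_yellow in the frame of holder_green between -0.125 and 0.075 m and y of holder_blue in the frame of holder_green between -0.125 and 0.075 m and horizontal distance between vial_green and drive_unit between 0.112 and 0.128 m) or (y of holder_red in the frame of holder_green between -0.075 and 0.125 m and y of holder_yellow in the frame of holder_green between -0.075 and 0.125 m and y of holder_blue in the frame of holder_green between -0.075 and 0.125 m and horizontal distance between vial_green and drive_unit between 0.162 and 0.178 m) or (y of holder_red in the frame of holder_green between -0.025 and 0.175 m and y of holder_yellow in the frame of holder_green between -0.025 and 0.175 m and y of holder_blue in the frame of holder_green between -0.025 and 0.175 m and horizontal distance between vial_green and drive_unit between 0.212 and 0.228 m)) and x of vial_green in the frame of sampler_tray between -0.008 and 0.008 m and z of vial_green in the frame of sampler_tray between 0.012 and 0.02 m and ((y of holder_red in the frame of holder_blue between -0.175 and 0.025 m and y of holder_yellow in the frame of holder_blue between -0.175 and 0.025 m and y of holder_green in the frame of holder_blue between -0.175 and 0.025 m and horizontal distance between vial_blue and drive_unit between 0.062 and 0.078 m) or (y of holder_red in the frame of holder_blue between -0.125 and 0.075 m and y of holder_yellow in the frame of holder_blue between -0.125 and 0.075 m and y of holder_green in the frame of holder_blue between -0.125 and 0.075 m and horizontal distance between vial_blue and drive_unit between 0.112 and 0.128 m) or (y of holder_red in the frame of holder_blue between -0.075 and 0.125 m and y of holder_yellow in the frame of holder_blue between -0.075 and 0.125 m and y of holder_green in the frame of holder_blue between -0.075 and 0.125 m and horizontal distance between vial_blue and drive_unit between 0.162 and 0.178 m) or (y of holder_red in the frame of holder_blue between -0.025 and 0.175 m and y of holder_yellow in the frame of holder_blue between -0.025 and 0.175 m and y of holder_green in the frame of holder_blue between -0.025 and 0.175 m and horizontal distance between vial_blue and drive_unit between 0.212 and 0.228 m)) and x of vial_blue in the frame of sampler_tray between -0.008 and 0.008 m and z of vial_blue in the frame of sampler_tray between 0.012 and 0.02 m); the robot touches nothing.
It fails at once if a vial is tipped over (angle between any of vial_red, vial_yellow, vial_green, vial_blue's own z axis and vertical above 0.6 rad).
It fails at once if the tub, beaker or screwdriver is pushed more than 30 mm (distance of any of tub, beaker, screwdriver from where it was at the start of the episode above 0.03 m).
It also fails if it takes over 99 s, if anything falls off the work surface, if the arm or the gripper's body presses on something with over 40 N, if the wrist force passes 120 N, or if a joint passes its speed limit or range.

## Working session

There is one attempt and no reset: what is moved stays moved. The work goes in short steps, Python scripts to look and compute and a tool call to move; the robot and the scene stay as the last step left them, time stands still between calls to the robot, and variables do not carry over. Pictures are saved under pics/ and viewed, about 12 in all and at most 16, crops included, and the job is handed in when it is done.

Besides the shell and the picture viewer there is one more tool, called after "Request:" as a command line: name --argument value ..., lists and objects as JSON in quotes. apply_moves: Moves the arm, as the interface text tells. Its arguments: {"type":"object","properties":{"increments":{"type":"array"}},"required":["increments"]}

```bash
mkdir -p pics; python3 - <<'E'
from cell import *
import cv2
for n in ("top","side"):
    print(n,calibration(n)); cv2.imwrite(f"pics/{n}0.png",get_image(n)[:,:,::-1])
print(read_state())
E
```

```text
top {'camera_matrix': array([[458.76706626,   0.        , 315.72821917],
       [  0.        , 458.76706626, 234.24575206],
       [  0.        ,   0.        ,   1.        ]]), 'origin': array([493.59957143,  35.29568594, 824.71049536]), 'attitude': array([ 0.14039502, -0.02911954, -1.59793088])}
side {'camera_matrix': array([[599.67745825,   0.        , 317.53092914],
       [  0.        , 599.67745825, 242.24481645],
       [  0.        ,   0.        ,   1.        ]]), 'origin': array([216.15917134, 867.34769767, 601.40563212]), 'attitude': array([ 1.02387652, -0.01621703, -2.70511183])}
{'clock': 0.1, 'qpos': array([ 1.08618298,  0.62925137,  0.03844942,  1.51821196, -0.02699819,
        0.99629055, -0.01999399]), 'qd': array([-1.47238820e-03, -1.48565208e-03,  7.96810304e-04, -3.13446415e-03,
        1.93111502e-03, -2.92531459e-04,  9.02799119e-06]), 'tau': array([ 1.19048073e-03, -5.64534509e+01,  1.22959044e+00, -1.93973458e+01,
        1.11577468e-02,  5.45016970e-03, -2.80271422e-05]), 'eef_pos': array([ 264.15245829, -593.33004039,  230.50050803]), 'tool_rot': array([-3.13994957e+00,  1.92465054e-05,  4.18817847e-01]), 'force': array([ 0.35251739,  0.22858559, -0.56442754]), 'torque': array([0.04364559, 0.0477472 , 0.00101315]), 'width': 85.9995595584558}
```

View pics/top0.png

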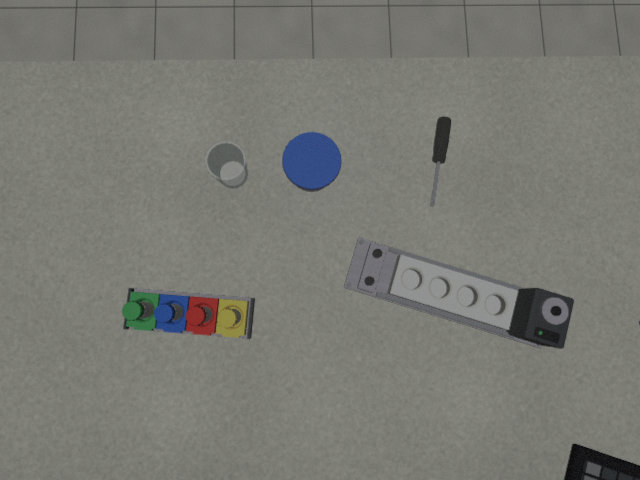

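View pics/side0.png

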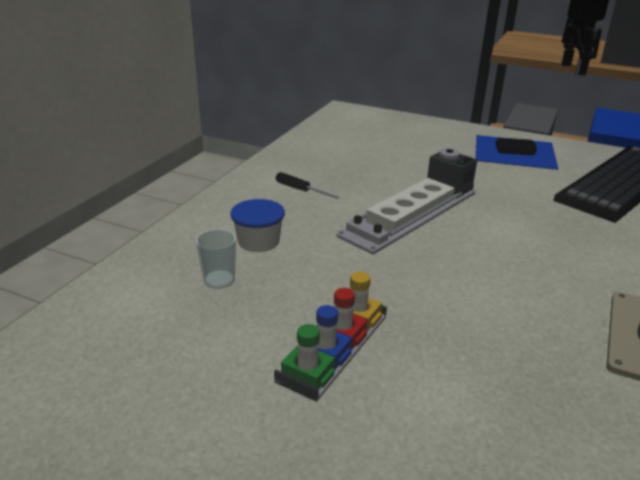

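Order from the left is green, blue, red, yellow. The drive unit is at the right end, around (540,318) in the top view, and the wells run from (495,305) to (411,279). Next I'll measure both.

```bash
cat > h.py <<'E'
import numpy as np, cv2
from scipy.spatial.transform import Rotation as Ro
from cell import calibration, get_image, read_state
def cam(n):
    c=calibration(n); return c["camera_matrix"],np.array(c["origin"]),Ro.from_euler("xyz",c["attitude"]).as_matrix()
def proj(n,P):
    K,o,R=cam(n); p=(np.atleast_2d(P)-o)@R; p=p*[1,-1,-1]; q=p@K.T; return q[:,:2]/q[:,2:]
def back(n,uv,z):
    K,o,R=cam(n); d=R@(np.linalg.inv(K)@[uv[0],uv[1],1]*[1,-1,-1]); return (o+d*(z-o[2])/d[2])[:2]
def ring(x,y,z,r):
    a=np.linspace(0,2*np.pi,40); return np.c_[x+r*np.cos(a),y+r*np.sin(a),0*a+z]
def cyl_centroid(n,x,y,z0,z1,r):   # centroid of silhouette
    h=cv2.convexHull(proj(n,np.r_[ring(x,y,z0,r),ring(x,y,z1,r)]).astype(np.float32))
    m=cv2.moments(h); return np.array([m["m10"],m["m01"]])/m["m00"]
E
python3 - <<'E'
from h import *
from scipy.optimize import least_squares
S=cv2.imread("pics/side0.png");T=cv2.imread("pics/top0.png")
hsv=cv2.cvtColor(S,cv2.COLOR_BGR2HSV)
hr={"green":(45,80),"blue":(100,130),"red":(170,10),"yellow":(15,35)}
caps={}
for c,(a,b) in hr.items():
    H=hsv[...,0].astype(int); m=((H>=a)&(H<=b)) if a<b else ((H>=a)|(H<=b))
    m=m&(hsv[...,1]>110)&(hsv[...,2]>60); m[:255]=0; m[:,:270]=0; m[:,400:]=0
    n,l,st,ce=cv2.connectedComponentsWithStats(m.astype(np.uint8))
    k=[i for i in range(1,n) if st[i,4]>100]; i=min(k,key=lambda i:st[i,1])
    r=least_squares(lambda p:cyl_centroid("side",p[0],p[1],68,86,15)-ce[i],back("side",ce[i],77)).x
    h=cv2.convexHull(proj("side",np.r_[ring(*r,68,15),ring(*r,86,15)]).astype(np.float32))
    print(c,ce[i].round(1),st[i],"modelarea",cv2.contourArea(h),"xy",r.round(1),"top px of cap top",proj("top",[[*r,86]]).round(1)); caps[c]=r
for p in [(411,279),(439,288),(467,297),(495,305)]: print("well top",back("top",p,38).round(1),"side px",proj("side",[[*back("top",p,38),38]]).round(1))
def crop(I,x,y,w,h,s): return cv2.resize(I[y:y+h,x:x+w],None,fx=s,fy=s,interpolation=cv2.INTER_CUBIC)
a=np.hstack([crop(T,110,275,150,75,3),crop(S,330,140,117,75,3)]);b=crop(T,350,235,230,117,3.4)
b=cv2.resize(b,(a.shape[1],int(b.shape[0]*a.shape[1]/b.shape[1])))
cv2.imwrite("pics/c1.png",np.vstack([a,b])[:600]);print(a.shape,b.shape)
E
```

```text
green [307.9 332.1] [298 325  21  16 259] modelarea 480.90866535156965 xy [485.8 300. ] top px of cap top [[134.  308.7]]
blue [326.8 315.2] [317 306  21  20 352] modelarea 440.31281873304397 xy [477.8 255.5] top px of cap top [[162.5 313. ]]
red [344.2 297.3] [335 288  20  20 343] modelarea 400.0807970375754 xy [472.2 206.1] top px of cap top [[194.1 315.8]]
yellow [359.7 280.9] [351 272  19  19 314] modelarea 365.3820073492825 xy [467.2 157. ] top px of cap top [[225.4 318.1]]
well top [ 522.7 -152.4] side px [[389.9 209.8]]
well top [ 506.1 -199.9] side px [[405.3 201.6]]
well top [ 489.5 -247.3] side px [[419.9 194. ]]
well top [ 474.6 -294.8] side px [[433.  186.5]]
(225, 801, 3) (407, 801, 3)
```

View pics/c1.png

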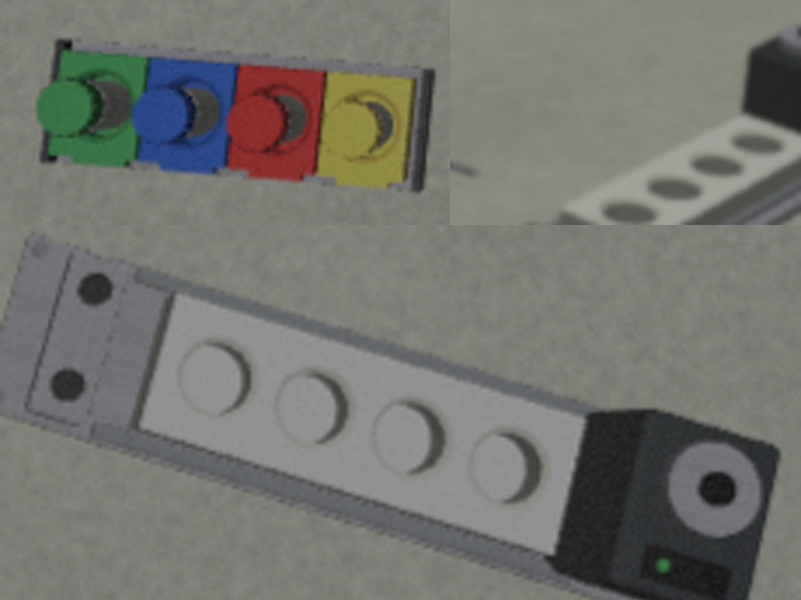

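```bash
python3 - <<'E'
from h import *
from scipy.optimize import least_squares
off=np.array([75,25,-25,-75.])
def line(p): 
    y=np.array([-np.sin(p[2]),np.cos(p[2])]); return p[:2]+off[:,None]*y
def go(name,z,T,Sf,S,p0):
    def f(p,w=(1,1)):
        q=line(p); a=proj("top",np.c_[q,[z]*4])-T; b=np.array([Sf(*v) for v in q])-S
        return np.r_[w[0]*a.ravel(),w[1]*b.ravel()]
    for w in [(1,0),(0,1),(1,1)]:
        r=least_squares(lambda p:f(p,w),p0,x_scale=[1,1,.01]); print(name,w,r.x.round(3),"rms",np.sqrt(2*r.cost/16).round(2))
    print(f(r.x).reshape(2,4,2).round(1).tolist()); print(line(r.x).round(1))
go("caps",86,[(132.3,310.5),(164.3,313.3),(196,316),(226.7,317.5)],lambda x,y:cyl_centroid("side",x,y,68,86,15),np.array([(307.9,334),(326.8,315.2),(344.2,297.3),(359.7,280.9)]),[475,230,.1])
go("wells",38,[(411.4,278.9),(439,288),(467,297),(495,304.5)],lambda x,y:proj("side",[[x,y,38]])[0],np.array([(389.7,210.7),(404.7,203),(419,195.3),(432.7,188)]),[498,-224,-.3])
E
```

```text
caps (1, 0) [ 4.75067e+02  2.28321e+02 -1.03000e-01] rms 0.3
caps (0, 1) [ 4.75574e+02  2.30018e+02 -1.11000e-01] rms 0.24
caps (1, 1) [ 4.75346e+02  2.29022e+02 -1.04000e-01] rms 0.55
[[[-0.7, -0.0], [-0.8, -0.4], [-0.7, -0.6], [0.4, 0.3]], [[0.6, 0.2], [0.4, -0.6], [0.2, -0.7], [0.4, -0.9]]]
[[483.1 303.6]
 [477.9 253.9]
 [472.8 204.2]
 [467.6 154.4]]
wells (1, 0) [ 4.98458e+02 -2.23782e+02 -3.24000e-01] rms 0.23
wells (0, 1) [ 4.97338e+02 -2.17575e+02 -3.27000e-01] rms 0.14
wells (1, 1) [ 4.98449e+02 -2.22956e+02 -3.26000e-01] rms 0.71
[[[-0.7, 0.3], [-0.4, -0.2], [-0.4, -0.6], [-0.4, 0.6]], [[0.3, -0.8], [0.3, -1.3], [0.3, -1.3], [0.2, -1.4]]]
[[ 522.4 -151.9]
 [ 506.4 -199.3]
 [ 490.5 -246.6]
 [ 474.5 -294. ]]
```

Request:
apply_moves --increments '[{"tx": 0.236, "ty": 0.374, "rz": 12, "claw": 0.085}, {"tx": 0.236, "ty": 0.374, "rz": 12, "claw": 0.085}, {"tx": 0.236, "ty": 0.374, "rz": 12, "claw": 0.085}, {"tx": 0.236, "ty": 0.374, "rz": 12, "claw": 0.085}, {"tx": 0.236, "ty": 0.374, "rz": 12, "claw": 0.085}, {"tx": 0.236, "ty": 0.374, "rz": 12, "claw": 0.085}, {"tx": 0.236, "ty": 0.374, "rz": 12, "claw": 0.085}, {"tx": 0.236, "ty": 0.374, "rz": 12, "claw": 0.085}, {"tx": 0.236, "ty": 0.374, "rz": 12, "claw": 0.085}, {"tx": 0.236, "ty": 0.374, "rz": 12, "claw": 0.085}, {"tx": 0.236, "ty": 0.374, "rz": 12, "claw": 0.085}]'

```text
$.increments[0]: bad value
```

Request:
apply_moves --increments '[{"tx": 0.05, "ty": 0.08, "tz": 0.0, "rx": 0.0, "ry": 0.0, "rz": 1.0, "claw": 0.085}]'

```text
clock: 0.2
eef_pos: [284.9, -556.8, 230.5]
tool_rot: [3.139, 0.006, 0.497]
force: [-0.4, -0.3, 1.1]
width: 84.8
```

Request:
apply_moves --increments '[{"tx": 0.21, "ty": 0.33, "tz": 0.0, "rx": 0.0, "ry": 0.0, "rz": 11.0, "claw": 0.085}, {"tx": 0.21, "ty": 0.33, "tz": 0.0, "rx": 0.0, "ry": 0.0, "rz": 11.0, "claw": 0.085}, {"tx": 0.21, "ty": 0.33, "tz": 0.0, "rx": 0.0, "ry": 0.0, "rz": 11.0, "claw": 0.085}, {"tx": 0.21, "ty": 0.33, "tz": 0.0, "rx": 0.0, "ry": 0.0, "rz": 11.0, "claw": 0.085}, {"tx": 0.21, "ty": 0.33, "tz": 0.0, "rx": 0.0, "ry": 0.0, "rz": 11.0, "claw": 0.085}, {"tx": 0.21, "ty": 0.33, "tz": 0.0, "rx": 0.0, "ry": 0.0, "rz": 11.0, "claw": 0.085}, {"tx": 0.21, "ty": 0.33, "tz": 0.0, "rx": 0.0, "ry": 0.0, "rz": 11.0, "claw": 0.085}, {"tx": 0.21, "ty": 0.33, "tz": 0.0, "rx": 0.0, "ry": 0.0, "rz": 11.0, "claw": 0.085}, {"tx": 0.21, "ty": 0.33, "tz": 0.0, "rx": 0.0, "ry": 0.0, "rz": 11.0, "claw": 0.085}, {"tx": 0.21, "ty": 0.33, "tz": 0.0, "rx": 0.0, "ry": 0.0, "rz": 11.0, "claw": 0.085}]'

```text
clock: 1.2
eef_pos: [501.0, -220.3, 231.0]
tool_rot: [-3.141, -0.0, 1.469]
force: [-0.4, 0.5, -1.0]
width: 85.5
```

Request:
apply_moves --increments '[{"tx": -0.018, "ty": 0.524, "tz": -0.08, "rx": 0.0, "ry": 0.0, "rz": 0.0, "claw": 0.085}, {"tx": -0.018, "ty": 0.524, "tz": -0.08, "rx": 0.0, "ry": 0.0, "rz": 0.0, "claw": 0.085}, {"tx": -0.018, "ty": 0.524, "tz": -0.08, "rx": 0.0, "ry": 0.0, "rz": 0.0, "claw": 0.085}, {"tx": -0.018, "ty": 0.524, "tz": -0.08, "rx": 0.0, "ry": 0.0, "rz": 0.0, "claw": 0.085}, {"tx": -0.018, "ty": 0.524, "tz": -0.08, "rx": 0.0, "ry": 0.0, "rz": 0.0, "claw": 0.085}, {"tx": -0.018, "ty": 0.524, "tz": -0.08, "rx": 0.0, "ry": 0.0, "rz": 0.0, "claw": 0.085}, {"tx": -0.018, "ty": 0.524, "tz": -0.08, "rx": 0.0, "ry": 0.0, "rz": 0.0, "claw": 0.085}, {"tx": -0.018, "ty": 0.524, "tz": -0.08, "rx": 0.0, "ry": 0.0, "rz": 0.0, "claw": 0.085}, {"tx": -0.018, "ty": 0.524, "tz": -0.08, "rx": 0.0, "ry": 0.0, "rz": 0.0, "claw": 0.085}, {"tx": -0.018, "ty": 0.524, "tz": -0.08, "rx": 0.0, "ry": 0.0, "rz": 0.0, "claw": 0.085}, {"tx": -0.018, "ty": 0.524, "tz": -0.08, "rx": 0.0, "ry": 0.0, "rz": 0.0, "claw": 0.085}, {"tx": -0.018, "ty": 0.524, "tz": -0.08, "rx": 0.0, "ry": 0.0, "rz": 0.0, "claw": 0.085}]'

```text
clock: 2.4
eef_pos: [482.0, 306.8, 150.5]
tool_rot: [-3.141, -0.003, 1.471]
force: [-0.6, 0.9, 0.1]
width: 85.2
```

```bash
python3 - <<'E'
from h import *
S=get_image("side");print(read_state()["eef_pos"])
cv2.imwrite("pics/s2.png",cv2.resize(S[150:450,200:500,::-1],None,fx=2,fy=2))
E
```

```text
[482.6771896  303.20704266 150.5756954 ]
```

View pics/s2.png

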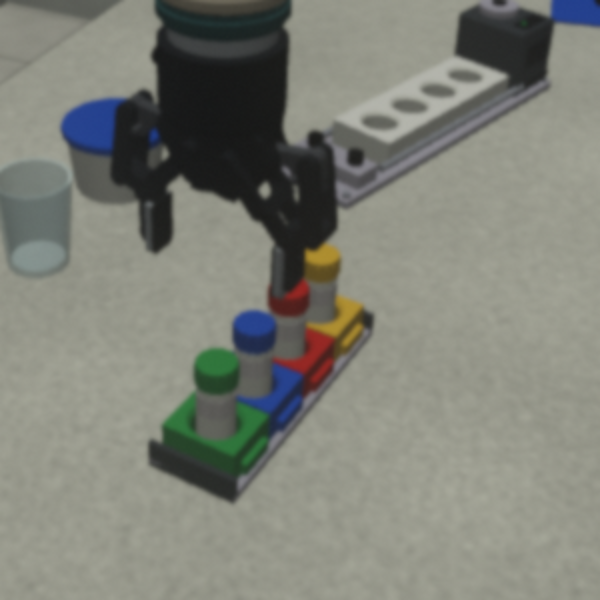

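The jaws straddle the row, with their midpoint (about (220,270) in the crop) above the green cap at (217,370). I'll descend and grip.

Request:
apply_moves --increments '[{"tx": 0.0, "ty": 0.0, "tz": -0.04, "rx": 0.0, "ry": 0.0, "rz": 0.0, "claw": 0.085}, {"tx": 0.0, "ty": 0.0, "tz": -0.08, "rx": 0.0, "ry": 0.0, "rz": 0.0, "claw": 0.085}, {"tx": 0.0, "ty": 0.0, "tz": -0.098, "rx": 0.0, "ry": 0.0, "rz": 0.0, "claw": 0.085}, {"tx": 0.0, "ty": 0.0, "tz": -0.098, "rx": 0.0, "ry": 0.0, "rz": 0.0, "claw": 0.085}, {"tx": 0.0, "ty": 0.0, "tz": -0.098, "rx": 0.0, "ry": 0.0, "rz": 0.0, "claw": 0.02}, {"tx": 0.0, "ty": 0.0, "tz": -0.098, "rx": 0.0, "ry": 0.0, "rz": 0.0, "claw": 0.02}, {"tx": 0.0, "ty": 0.0, "tz": -0.098, "rx": 0.0, "ry": 0.0, "rz": 0.0, "claw": 0.02}, {"tx": 0.0, "ty": 0.0, "tz": -0.098, "rx": 0.0, "ry": 0.0, "rz": 0.0, "claw": 0.02}, {"tx": 0.0, "ty": 0.0, "tz": -0.098, "rx": 0.0, "ry": 0.0, "rz": 0.0, "claw": 0.02}, {"tx": 0.0, "ty": 0.0, "tz": -0.098, "rx": 0.0, "ry": 0.0, "rz": 0.0, "claw": 0.02}, {"tx": 0.0, "ty": 0.0, "tz": -0.098, "rx": 0.0, "ry": 0.0, "rz": 0.0, "claw": 0.02}, {"tx": 0.0, "ty": 0.0, "tz": -0.098, "rx": 0.0, "ry": 0.0, "rz": 0.0, "claw": 0.02}]'

```text
clock: 3.65
eef_pos: [483.7, 302.9, 54.6]
tool_rot: [3.14, -0.001, 1.466]
force: [-1.3, -0.8, 6.8]
width: 28.5
```

```bash
python3 - <<'E'
from h import *
S=get_image("side");s=read_state();print(s["eef_pos"],s["force"],s["width"])
cv2.imwrite("pics/s3.png",cv2.resize(S[230:410,230:410,::-1],None,fx=3.3,fy=3.3))
E
```

```text
[483.72312273 303.00011329  54.64267379] [ 0.26118322 -0.87231187  6.52459938] 28.228607931251243
```

View pics/s3.png

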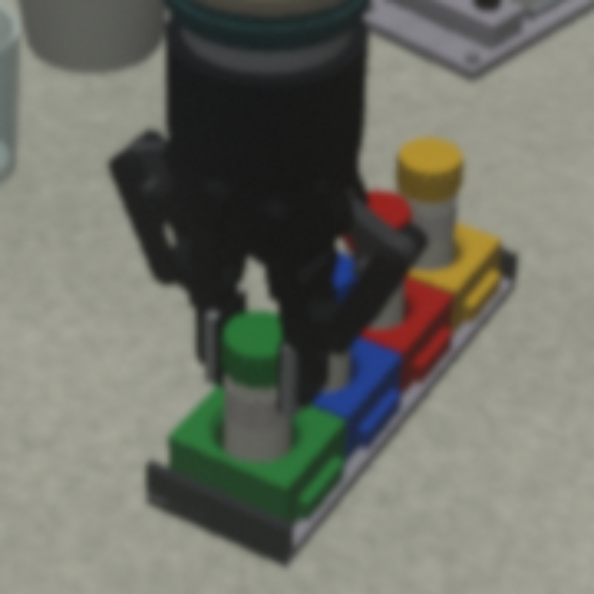

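Request:
apply_moves --increments '[{"tx": 0.0, "ty": 0.0, "tz": 0.01, "rx": 0.0, "ry": 0.0, "rz": 0.0, "claw": 0.02}, {"tx": 0.0, "ty": 0.0, "tz": 0.03, "rx": 0.0, "ry": 0.0, "rz": 0.0, "claw": 0.02}, {"tx": 0.0, "ty": 0.0, "tz": 0.06, "rx": 0.0, "ry": 0.0, "rz": 0.0, "claw": 0.02}, {"tx": 0.0, "ty": 0.0, "tz": 0.09, "rx": 0.0, "ry": 0.0, "rz": 0.0, "claw": 0.02}, {"tx": 0.0, "ty": 0.0, "tz": 0.12, "rx": 0.0, "ry": 0.0, "rz": 0.0, "claw": 0.02}, {"tx": 0.0, "ty": 0.0, "tz": 0.12, "rx": 0.0, "ry": 0.0, "rz": 0.0, "claw": 0.02}, {"tx": 0.0, "ty": 0.0, "tz": 0.12, "rx": 0.0, "ry": 0.0, "rz": 0.0, "claw": 0.02}]'

```text
clock: 4.4
eef_pos: [483.0, 302.6, 174.3]
tool_rot: [3.14, -0.001, 1.466]
force: [0.3, 0.1, -0.6]
width: 28.3
```

```bash
python3 - <<'E'
from h import *
S=get_image("side");T=get_image("top");s=read_state();print(s["eef_pos"],s["force"],s["width"])
a=cv2.resize(S[200:380,220:400,::-1],None,fx=2.2,fy=2.2);b=cv2.resize(T[240:420,60:240,::-1],None,fx=2.2,fy=2.2)
cv2.imwrite("pics/s4.png",np.hstack([a,b]))
x,y,z=s["eef_pos"]
print(proj("side",[[x,y,z],[x,y,z+33],[x,y,z+15],[x,y,z-39]]),"crop",(proj("side",[[x,y,z],[x,y,z+33],[x,y,z+15],[x,y,z-39]])-[220,200])*2.2)
E
```

```text
[482.15974715 301.984244   172.62091285] [-0.34213784  0.81535834 -0.79487496] 28.78111246116299
[[310.39319001 274.91757506]
 [310.6615346  252.82051381]
 [310.5136402  264.99900275]
 [310.09133851 299.77379236]] crop [[198.86501803 164.81866513]
 [199.45537611 116.20513038]
 [199.13000844 142.99780605]
 [198.20094471 219.5023432 ]]
```

View pics/s4.png

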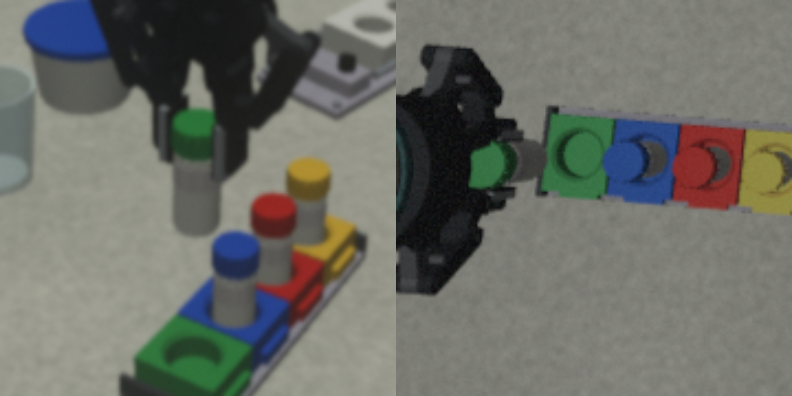

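Green is held upright, cap at (195,125) in the crop, and the wrist readings look normal. Next I'll carry it over the well beside the drive unit.

Request:
apply_moves --increments '[{"tx": -0.008, "ty": -0.596, "tz": 0.0, "rx": 0.0, "ry": 0.0, "rz": -2.54, "claw": 0.02}, {"tx": -0.008, "ty": -0.596, "tz": 0.0, "rx": 0.0, "ry": 0.0, "rz": -2.54, "claw": 0.02}, {"tx": -0.008, "ty": -0.596, "tz": 0.0, "rx": 0.0, "ry": 0.0, "rz": -2.54, "claw": 0.02}, {"tx": -0.008, "ty": -0.596, "tz": 0.0, "rx": 0.0, "ry": 0.0, "rz": -2.54, "claw": 0.02}, {"tx": -0.008, "ty": -0.596, "tz": 0.0, "rx": 0.0, "ry": 0.0, "rz": -2.54, "claw": 0.02}, {"tx": -0.008, "ty": -0.596, "tz": 0.0, "rx": 0.0, "ry": 0.0, "rz": -2.54, "claw": 0.02}, {"tx": -0.008, "ty": -0.596, "tz": 0.0, "rx": 0.0, "ry": 0.0, "rz": -2.54, "claw": 0.02}, {"tx": -0.008, "ty": -0.596, "tz": 0.0, "rx": 0.0, "ry": 0.0, "rz": -2.54, "claw": 0.02}, {"tx": -0.008, "ty": -0.596, "tz": 0.0, "rx": 0.0, "ry": 0.0, "rz": -2.54, "claw": 0.02}, {"tx": -0.008, "ty": -0.596, "tz": 0.0, "rx": 0.0, "ry": 0.0, "rz": -2.54, "claw": 0.02}, {"tx": -0.008, "ty": -0.596, "tz": 0.0, "rx": 0.0, "ry": 0.0, "rz": -2.54, "claw": 0.02}, {"tx": -0.008, "ty": -0.596, "tz": 0.0, "rx": 0.0, "ry": 0.0, "rz": -2.54, "claw": 0.02}]'

```text
clock: 5.7
eef_pos: [473.5, -295.6, 172.0]
tool_rot: [-3.139, -0.0, 1.243]
force: [1.3, 0.3, -0.6]
width: 28.3
```

Request:
apply_moves --increments '[{"tx": 0.0, "ty": 0.0, "tz": -0.03, "rx": 0.0, "ry": 0.0, "rz": 0.0, "claw": 0.02}, {"tx": 0.0, "ty": 0.0, "tz": -0.06, "rx": 0.0, "ry": 0.0, "rz": 0.0, "claw": 0.02}, {"tx": 0.0, "ty": 0.0, "tz": -0.08, "rx": 0.0, "ry": 0.0, "rz": 0.0, "claw": 0.02}, {"tx": 0.0, "ty": 0.0, "tz": -0.08, "rx": 0.0, "ry": 0.0, "rz": 0.0, "claw": 0.02}, {"tx": 0.0, "ty": 0.0, "tz": -0.08, "rx": 0.0, "ry": 0.0, "rz": 0.0, "claw": 0.02}]'

```text
clock: 6.2
eef_pos: [474.4, -292.9, 92.6]
tool_rot: [-3.14, -0.001, 1.245]
force: [0.3, -0.6, 0.7]
width: 28.6
```

```bash
python3 - <<'E'
from h import *
S=get_image("side");T=get_image("top");s=read_state();print(s["eef_pos"],s["tool_rot"],s["force"],s["width"])
a=cv2.resize(S[120:240,360:480,::-1],None,fx=3.3,fy=3.3);b=cv2.resize(T[230:350,430:550,::-1],None,fx=3.3,fy=3.3)
cv2.imwrite("pics/s5.png",np.hstack([a,b]))
x,y,z=s["eef_pos"]
for n,o in (("side",[360,120]),("top",[430,230])):
  print(n,((proj(n,[[x,y,z+32],[x,y,z-40],[474.5,-294,38]])-o)*3.3).round(0).tolist())
E
```

```text
[ 475.52027424 -293.56113082   94.09399023] [3.14027323e+00 1.53903518e-04 1.24459274e+00] [ 0.115206   -0.27764059 -1.5345773 ] 28.683177166383523
side [[255.0, 93.0], [242.0, 197.0], [241.0, 220.0]]
top [[291.0, 248.0], [225.0, 246.0], [213.0, 248.0]]
```

View pics/s5.png

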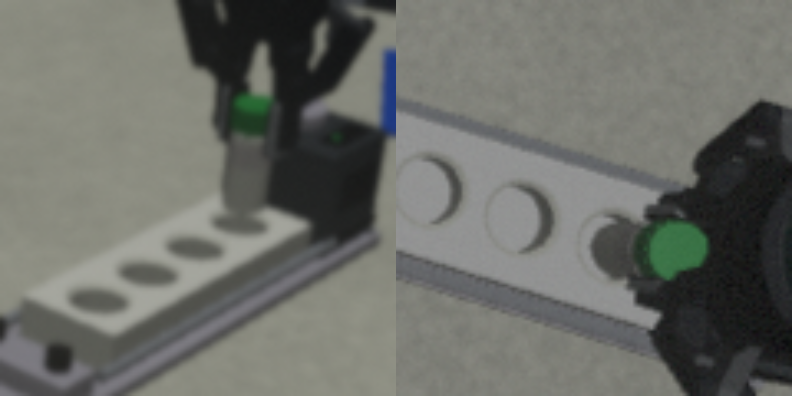

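Against the cameras, the vial sits about 2.5–3 mm toward +y of the TCP: cap at (679,248) in the crop, predicted at 687. I'll correct by that amount and lower it.

Request:
apply_moves --increments '[{"tx": -0.001, "ty": -0.0025, "tz": 0.0, "rx": 0.0, "ry": 0.0, "rz": 0.0, "claw": 0.02}, {"tx": -0.001, "ty": -0.0025, "tz": -0.01, "rx": 0.0, "ry": 0.0, "rz": 0.0, "claw": 0.02}, {"tx": -0.001, "ty": -0.0025, "tz": -0.015, "rx": 0.0, "ry": 0.0, "rz": 0.0, "claw": 0.02}, {"tx": -0.001, "ty": -0.0025, "tz": -0.02, "rx": 0.0, "ry": 0.0, "rz": 0.0, "claw": 0.02}, {"tx": -0.001, "ty": -0.0025, "tz": -0.024, "rx": 0.0, "ry": 0.0, "rz": 0.0, "claw": 0.02}, {"tx": -0.001, "ty": -0.0025, "tz": -0.024, "rx": 0.0, "ry": 0.0, "rz": 0.0, "claw": 0.02}]'

```text
clock: 6.9
eef_pos: [474.1, -296.1, 68.7]
tool_rot: [3.141, -0.0, 1.244]
force: [1.7, -0.1, -1.1]
width: 28.4
```

Request:
apply_moves --increments '[{"tx": 0.0, "ty": 0.0, "tz": -0.004, "rx": 0.0, "ry": 0.0, "rz": 0.0, "claw": 0.02}, {"tx": 0.0, "ty": 0.0, "tz": -0.008, "rx": 0.0, "ry": 0.0, "rz": 0.0, "claw": 0.02}, {"tx": 0.0, "ty": 0.0, "tz": -0.011, "rx": 0.0, "ry": 0.0, "rz": 0.0, "claw": 0.02}, {"tx": 0.0, "ty": 0.0, "tz": -0.011, "rx": 0.0, "ry": 0.0, "rz": 0.0, "claw": 0.02}]'

```text
clock: 7.3
eef_pos: [474.2, -296.2, 58.0]
tool_rot: [3.141, 0.0, 1.244]
force: [1.3, -1.6, -1.3]
width: 28.3
```

Request:
apply_moves --increments '[{"tx": 0.0, "ty": 0.0, "tz": -0.0015, "rx": 0.0, "ry": 0.0, "rz": 0.0, "claw": 0.02}, {"tx": 0.0, "ty": 0.0, "tz": -0.0015, "rx": 0.0, "ry": 0.0, "rz": 0.0, "claw": 0.06}, {"tx": 0.0, "ty": 0.0, "tz": -0.0015, "rx": 0.0, "ry": 0.0, "rz": 0.0, "claw": 0.085}, {"tx": 0.0, "ty": 0.0, "tz": -0.0015, "rx": 0.0, "ry": 0.0, "rz": 0.0, "claw": 0.085}, {"tx": 0.0, "ty": 0.0, "tz": -0.0015, "rx": 0.0, "ry": 0.0, "rz": 0.0, "claw": 0.085}, {"tx": 0.0, "ty": 0.0, "tz": -0.0015, "rx": 0.0, "ry": 0.0, "rz": 0.0, "claw": 0.085}, {"tx": 0.0, "ty": 0.0, "tz": 0.03, "rx": 0.0, "ry": 0.0, "rz": 0.0, "claw": 0.085}, {"tx": 0.0, "ty": 0.0, "tz": 0.07, "rx": 0.0, "ry": 0.0, "rz": 0.0, "claw": 0.085}, {"tx": 0.0, "ty": 0.0, "tz": 0.095, "rx": 0.0, "ry": 0.0, "rz": 0.0, "claw": 0.085}, {"tx": 0.0, "ty": 0.0, "tz": 0.095, "rx": 0.0, "ry": 0.0, "rz": 0.0, "claw": 0.085}, {"tx": 0.0, "ty": 0.0, "tz": 0.095, "rx": 0.0, "ry": 0.0, "rz": 0.0, "claw": 0.085}]'

```text
clock: 8.4
eef_pos: [473.8, -296.0, 153.6]
tool_rot: [3.141, 0.0, 1.244]
force: [-0.1, 0.8, -0.3]
width: 85.2
```

```bash
python3 - <<'E'
from h import *
S=get_image("side");T=get_image("top");s=read_state();print(s["eef_pos"],s["tool_rot"],s["force"],s["width"])
a=cv2.resize(S[120:240,360:480,::-1],None,fx=3.3,fy=3.3);b=cv2.resize(T[230:350,430:550,::-1],None,fx=3.3,fy=3.3)
cv2.imwrite("pics/s6.png",np.hstack([a,b]))
x,y=474.5,-294
for n,o in (("side",[360,120]),("top",[430,230])):
  print(n,((proj(n,[[x,y,88]])-o)*3.3).round(0).tolist())
E
```

```text
[ 472.93901259 -295.54156136  152.25019937] [-3.13934920e+00 -3.52561560e-04  1.24427468e+00] [ 0.60616743  0.4094022  -0.73759694] 84.97950514329173
side [[250.0, 149.0]]
top [[256.0, 249.0]]
```

View pics/s6.png

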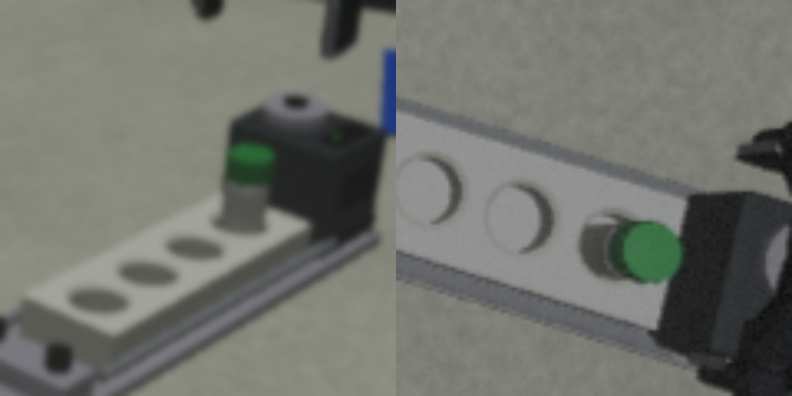

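Green is in its well, upright, cap at (251,152) in the side crop against a predicted (250,149). Now blue.

Request:
apply_moves --increments '[{"tx": 0.005, "ty": 0.552, "tz": 0.0, "rx": 0.0, "ry": 0.0, "rz": 2.54, "claw": 0.085}, {"tx": 0.005, "ty": 0.552, "tz": 0.0, "rx": 0.0, "ry": 0.0, "rz": 2.54, "claw": 0.085}, {"tx": 0.005, "ty": 0.552, "tz": 0.0, "rx": 0.0, "ry": 0.0, "rz": 2.54, "claw": 0.085}, {"tx": 0.005, "ty": 0.552, "tz": 0.0, "rx": 0.0, "ry": 0.0, "rz": 2.54, "claw": 0.085}, {"tx": 0.005, "ty": 0.552, "tz": 0.0, "rx": 0.0, "ry": 0.0, "rz": 2.54, "claw": 0.085}, {"tx": 0.005, "ty": 0.552, "tz": 0.0, "rx": 0.0, "ry": 0.0, "rz": 2.54, "claw": 0.085}, {"tx": 0.005, "ty": 0.552, "tz": 0.0, "rx": 0.0, "ry": 0.0, "rz": 2.54, "claw": 0.085}, {"tx": 0.005, "ty": 0.552, "tz": 0.0, "rx": 0.0, "ry": 0.0, "rz": 2.54, "claw": 0.085}, {"tx": 0.005, "ty": 0.552, "tz": 0.0, "rx": 0.0, "ry": 0.0, "rz": 2.54, "claw": 0.085}, {"tx": 0.005, "ty": 0.552, "tz": 0.0, "rx": 0.0, "ry": 0.0, "rz": 2.54, "claw": 0.085}, {"tx": 0.005, "ty": 0.552, "tz": 0.0, "rx": 0.0, "ry": 0.0, "rz": 2.54, "claw": 0.085}, {"tx": 0.005, "ty": 0.552, "tz": 0.0, "rx": 0.0, "ry": 0.0, "rz": 2.54, "claw": 0.085}]'

```text
clock: 9.7
eef_pos: [476.8, 265.4, 152.4]
tool_rot: [-3.14, -0.006, 1.477]
force: [-1.1, 1.1, 0.9]
width: 85.1
```

Request:
apply_moves --increments '[{"tx": 0.0, "ty": 0.0, "tz": -0.04, "rx": 0.0, "ry": 0.0, "rz": 0.0, "claw": 0.085}, {"tx": 0.0, "ty": 0.0, "tz": -0.08, "rx": 0.0, "ry": 0.0, "rz": 0.0, "claw": 0.085}, {"tx": 0.0, "ty": 0.0, "tz": -0.098, "rx": 0.0, "ry": 0.0, "rz": 0.0, "claw": 0.085}, {"tx": 0.0, "ty": 0.0, "tz": -0.098, "rx": 0.0, "ry": 0.0, "rz": 0.0, "claw": 0.085}, {"tx": 0.0, "ty": 0.0, "tz": -0.098, "rx": 0.0, "ry": 0.0, "rz": 0.0, "claw": 0.02}, {"tx": 0.0, "ty": 0.0, "tz": -0.098, "rx": 0.0, "ry": 0.0, "rz": 0.0, "claw": 0.02}, {"tx": 0.0, "ty": 0.0, "tz": -0.098, "rx": 0.0, "ry": 0.0, "rz": 0.0, "claw": 0.02}, {"tx": 0.0, "ty": 0.0, "tz": -0.098, "rx": 0.0, "ry": 0.0, "rz": 0.0, "claw": 0.02}, {"tx": 0.0, "ty": 0.0, "tz": -0.098, "rx": 0.0, "ry": 0.0, "rz": 0.0, "claw": 0.02}, {"tx": 0.0, "ty": 0.0, "tz": -0.098, "rx": 0.0, "ry": 0.0, "rz": 0.0, "claw": 0.02}, {"tx": 0.0, "ty": 0.0, "tz": -0.098, "rx": 0.0, "ry": 0.0, "rz": 0.0, "claw": 0.02}, {"tx": 0.0, "ty": 0.0, "tz": -0.098, "rx": 0.0, "ry": 0.0, "rz": 0.0, "claw": 0.02}]'

```text
clock: 10.9
eef_pos: [479.6, 256.4, 56.6]
tool_rot: [3.14, -0.001, 1.466]
force: [-0.6, 0.3, 4.9]
width: 28.4
```

Request:
apply_moves --increments '[{"tx": 0.0, "ty": 0.0, "tz": 0.01, "rx": 0.0, "ry": 0.0, "rz": 0.0, "claw": 0.02}, {"tx": 0.0, "ty": 0.0, "tz": 0.03, "rx": 0.0, "ry": 0.0, "rz": 0.0, "claw": 0.02}, {"tx": 0.0, "ty": 0.0, "tz": 0.06, "rx": 0.0, "ry": 0.0, "rz": 0.0, "claw": 0.02}, {"tx": 0.0, "ty": 0.0, "tz": 0.09, "rx": 0.0, "ry": 0.0, "rz": 0.0, "claw": 0.02}, {"tx": 0.0, "ty": 0.0, "tz": 0.12, "rx": 0.0, "ry": 0.0, "rz": 0.0, "claw": 0.02}, {"tx": 0.0, "ty": 0.0, "tz": 0.12, "rx": 0.0, "ry": 0.0, "rz": 0.0, "claw": 0.02}, {"tx": 0.0, "ty": 0.0, "tz": 0.12, "rx": 0.0, "ry": 0.0, "rz": 0.0, "claw": 0.02}]'

```text
clock: 11.6
eef_pos: [479.1, 256.1, 176.4]
tool_rot: [3.14, -0.001, 1.466]
force: [0.1, -0.2, -0.8]
width: 28.0
```

Request:
apply_moves --increments '[{"tx": 0.012, "ty": -0.503, "tz": 0.0, "rx": 0.0, "ry": 0.0, "rz": -2.54, "claw": 0.02}, {"tx": 0.012, "ty": -0.503, "tz": 0.0, "rx": 0.0, "ry": 0.0, "rz": -2.54, "claw": 0.02}, {"tx": 0.012, "ty": -0.503, "tz": 0.0, "rx": 0.0, "ry": 0.0, "rz": -2.54, "claw": 0.02}, {"tx": 0.012, "ty": -0.503, "tz": 0.0, "rx": 0.0, "ry": 0.0, "rz": -2.54, "claw": 0.02}, {"tx": 0.012, "ty": -0.503, "tz": 0.0, "rx": 0.0, "ry": 0.0, "rz": -2.54, "claw": 0.02}, {"tx": 0.012, "ty": -0.503, "tz": 0.0, "rx": 0.0, "ry": 0.0, "rz": -2.54, "claw": 0.02}, {"tx": 0.012, "ty": -0.503, "tz": 0.0, "rx": 0.0, "ry": 0.0, "rz": -2.54, "claw": 0.02}, {"tx": 0.012, "ty": -0.503, "tz": 0.0, "rx": 0.0, "ry": 0.0, "rz": -2.54, "claw": 0.02}, {"tx": 0.012, "ty": -0.503, "tz": 0.0, "rx": 0.0, "ry": 0.0, "rz": -2.54, "claw": 0.02}, {"tx": 0.012, "ty": -0.503, "tz": 0.0, "rx": 0.0, "ry": 0.0, "rz": -2.54, "claw": 0.02}, {"tx": 0.012, "ty": -0.503, "tz": 0.0, "rx": 0.0, "ry": 0.0, "rz": -2.54, "claw": 0.02}, {"tx": 0.012, "ty": -0.503, "tz": 0.0, "rx": 0.0, "ry": 0.0, "rz": -2.54, "claw": 0.02}]'

```text
clock: 12.8
eef_pos: [489.3, -248.4, 173.9]
tool_rot: [-3.139, -0.0, 1.24]
force: [-0.4, 1.1, -0.2]
width: 28.4
```

Request:
apply_moves --increments '[{"tx": 0.0, "ty": 0.0, "tz": -0.03, "rx": 0.0, "ry": 0.0, "rz": 0.0, "claw": 0.02}, {"tx": 0.0, "ty": 0.0, "tz": -0.06, "rx": 0.0, "ry": 0.0, "rz": 0.0, "claw": 0.02}, {"tx": 0.0, "ty": 0.0, "tz": -0.08, "rx": 0.0, "ry": 0.0, "rz": 0.0, "claw": 0.02}, {"tx": 0.0, "ty": 0.0, "tz": -0.08, "rx": 0.0, "ry": 0.0, "rz": 0.0, "claw": 0.02}, {"tx": 0.0, "ty": 0.0, "tz": -0.08, "rx": 0.0, "ry": 0.0, "rz": 0.0, "claw": 0.02}, {"tx": 0.0, "ty": 0.0, "tz": -0.08, "rx": 0.0, "ry": 0.0, "rz": 0.0, "claw": 0.02}]'

```text
clock: 13.4
eef_pos: [491.8, -246.3, 96.4]
tool_rot: [3.14, -0.0, 1.246]
force: [0.5, -0.0, -1.4]
width: 28.2
```

```bash
python3 - <<'E'
from h import *
S=get_image("side");T=get_image("top");s=read_state();print(s["eef_pos"],s["tool_rot"],s["force"],s["width"])
a=cv2.resize(S[120:240,360:480,::-1],None,fx=3.3,fy=3.3);b=cv2.resize(T[230:350,400:520,::-1],None,fx=3.3,fy=3.3)
cv2.imwrite("pics/s7.png",np.hstack([a,b]))
x,y,z=s["eef_pos"]
for n,o in (("side",[360,120]),("top",[400,230])):
  print(n,((proj(n,[[x,y,z+30],[x,y,z-42],[490.5,-246.6,38]])-o)*3.3).round(0).tolist())
E
```

```text
[ 491.70059054 -246.86723535   96.50195404] [3.13949008e+00 6.18416843e-05 1.24481120e+00] [ 0.95212845  0.67612807 -0.57353308] 28.159331131690507
side [[209.0, 114.0], [197.0, 220.0], [196.0, 244.0]]
top [[288.0, 215.0], [231.0, 217.0], [220.0, 219.0]]
```

View pics/s7.png

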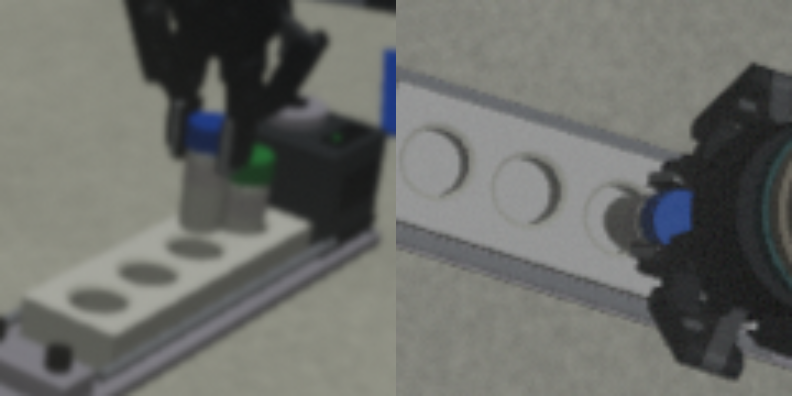

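Blue matches the well in both views (residuals about (−3,+5) and (−2,+5) px in the side crop). Lowering.

Request:
apply_moves --increments '[{"tx": -0.001, "ty": 0.0, "tz": -0.01, "rx": 0.0, "ry": 0.0, "rz": 0.0, "claw": 0.02}, {"tx": -0.001, "ty": 0.0, "tz": -0.016, "rx": 0.0, "ry": 0.0, "rz": 0.0, "claw": 0.02}, {"tx": -0.001, "ty": 0.0, "tz": -0.02, "rx": 0.0, "ry": 0.0, "rz": 0.0, "claw": 0.02}, {"tx": -0.001, "ty": 0.0, "tz": -0.024, "rx": 0.0, "ry": 0.0, "rz": 0.0, "claw": 0.02}, {"tx": -0.001, "ty": 0.0, "tz": -0.024, "rx": 0.0, "ry": 0.0, "rz": 0.0, "claw": 0.02}]'

```text
clock: 14.0
eef_pos: [490.6, -247.1, 70.7]
tool_rot: [3.14, -0.0, 1.244]
force: [2.7, -0.5, -2.1]
width: 28.5
```

Request:
apply_moves --increments '[{"tx": 0.0, "ty": 0.0, "tz": -0.004, "rx": 0.0, "ry": 0.0, "rz": 0.0, "claw": 0.02}, {"tx": 0.0, "ty": 0.0, "tz": -0.008, "rx": 0.0, "ry": 0.0, "rz": 0.0, "claw": 0.02}, {"tx": 0.0, "ty": 0.0, "tz": -0.012, "rx": 0.0, "ry": 0.0, "rz": 0.0, "claw": 0.02}, {"tx": 0.0, "ty": 0.0, "tz": -0.0125, "rx": 0.0, "ry": 0.0, "rz": 0.0, "claw": 0.02}, {"tx": 0.0, "ty": 0.0, "tz": -0.0125, "rx": 0.0, "ry": 0.0, "rz": 0.0, "claw": 0.02}]'

```text
clock: 14.5
eef_pos: [490.6, -247.1, 58.7]
tool_rot: [3.14, -0.0, 1.244]
force: [4.2, -1.3, -3.5]
width: 28.2
```

Request:
apply_moves --increments '[{"tx": 0.0, "ty": 0.0, "tz": 0.0, "rx": 0.0, "ry": 0.0, "rz": 0.0, "claw": 0.06}, {"tx": 0.0, "ty": 0.0, "tz": 0.0, "rx": 0.0, "ry": 0.0, "rz": 0.0, "claw": 0.085}, {"tx": 0.0, "ty": 0.0, "tz": 0.0, "rx": 0.0, "ry": 0.0, "rz": 0.0, "claw": 0.085}, {"tx": 0.0, "ty": 0.0, "tz": 0.0, "rx": 0.0, "ry": 0.0, "rz": 0.0, "claw": 0.085}, {"tx": 0.0, "ty": 0.0, "tz": 0.0, "rx": 0.0, "ry": 0.0, "rz": 0.0, "claw": 0.085}, {"tx": 0.0, "ty": 0.0, "tz": 0.03, "rx": 0.0, "ry": 0.0, "rz": 0.0, "claw": 0.085}, {"tx": 0.0, "ty": 0.0, "tz": 0.07, "rx": 0.0, "ry": 0.0, "rz": 0.0, "claw": 0.085}, {"tx": 0.0, "ty": 0.0, "tz": 0.094, "rx": 0.0, "ry": 0.0, "rz": 0.0, "claw": 0.085}, {"tx": 0.0, "ty": 0.0, "tz": 0.094, "rx": 0.0, "ry": 0.0, "rz": 0.0, "claw": 0.085}, {"tx": 0.0, "ty": 0.0, "tz": 0.094, "rx": 0.0, "ry": 0.0, "rz": 0.0, "claw": 0.085}]'

```text
clock: 15.5
eef_pos: [489.7, -247.0, 153.1]
tool_rot: [3.141, 0.0, 1.244]
force: [-0.1, -0.1, 0.5]
width: 85.1
```

Request:
apply_moves --increments '[{"tx": -0.0175, "ty": 0.4535, "tz": 0.0, "rx": 0.0, "ry": 0.0, "rz": 2.54, "claw": 0.085}, {"tx": -0.0175, "ty": 0.4535, "tz": 0.0, "rx": 0.0, "ry": 0.0, "rz": 2.54, "claw": 0.085}, {"tx": -0.0175, "ty": 0.4535, "tz": 0.0, "rx": 0.0, "ry": 0.0, "rz": 2.54, "claw": 0.085}, {"tx": -0.0175, "ty": 0.4535, "tz": 0.0, "rx": 0.0, "ry": 0.0, "rz": 2.54, "claw": 0.085}, {"tx": -0.0175, "ty": 0.4535, "tz": 0.0, "rx": 0.0, "ry": 0.0, "rz": 2.54, "claw": 0.085}, {"tx": -0.0175, "ty": 0.4535, "tz": 0.0, "rx": 0.0, "ry": 0.0, "rz": 2.54, "claw": 0.085}, {"tx": -0.0175, "ty": 0.4535, "tz": 0.0, "rx": 0.0, "ry": 0.0, "rz": 2.54, "claw": 0.085}, {"tx": -0.0175, "ty": 0.4535, "tz": 0.0, "rx": 0.0, "ry": 0.0, "rz": 2.54, "claw": 0.085}, {"tx": -0.0175, "ty": 0.4535, "tz": 0.0, "rx": 0.0, "ry": 0.0, "rz": 2.54, "claw": 0.085}, {"tx": -0.0175, "ty": 0.4535, "tz": 0.0, "rx": 0.0, "ry": 0.0, "rz": 2.54, "claw": 0.085}, {"tx": -0.0175, "ty": 0.4535, "tz": 0.0, "rx": 0.0, "ry": 0.0, "rz": 2.54, "claw": 0.085}, {"tx": -0.0175, "ty": 0.4535, "tz": 0.0, "rx": 0.0, "ry": 0.0, "rz": 2.54, "claw": 0.085}]'

```text
clock: 16.7
eef_pos: [471.7, 204.6, 151.7]
tool_rot: [-3.14, 0.003, 1.465]
force: [-0.0, 0.1, 0.6]
width: 85.0
```

```bash
python3 - <<'E'
from h import *
S=get_image("side");T=get_image("top");s=read_state();print(s["eef_pos"],s["tool_rot"],s["force"],s["width"])
a=cv2.resize(S[120:240,360:480,::-1],None,fx=3.3,fy=3.3);b=cv2.resize(T[230:350,430:550,::-1],None,fx=3.3,fy=3.3)
cv2.imwrite("pics/s8.png",np.hstack([a,b]))
E
```

```text
[472.32510136 204.12281068 152.21343506] [-3.14051583e+00  1.85909323e-03  1.46280226e+00] [-0.69305884  0.5692294  -0.21065284] 84.94341697284511
```

View pics/s8.png

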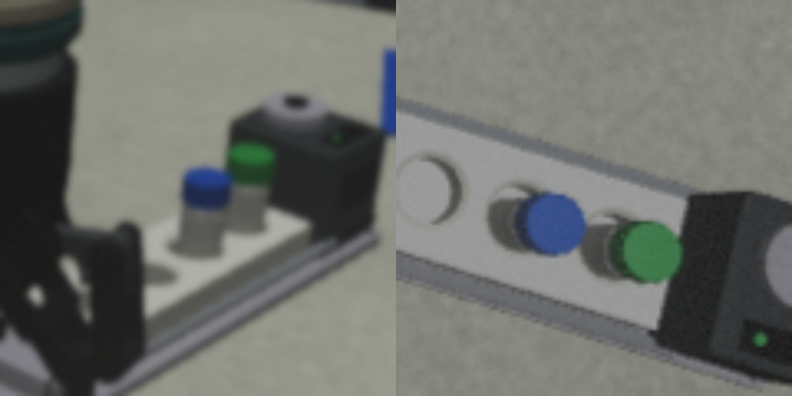

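Green and blue both stand upright in their wells, at (250,165) and (206,190) in the side crop. On to red.

Request:
apply_moves --increments '[{"tx": 0.0, "ty": 0.0, "tz": -0.04, "rx": 0.0, "ry": 0.0, "rz": 0.0, "claw": 0.085}, {"tx": 0.0, "ty": 0.0, "tz": -0.08, "rx": 0.0, "ry": 0.0, "rz": 0.0, "claw": 0.085}, {"tx": 0.0, "ty": 0.0, "tz": -0.098, "rx": 0.0, "ry": 0.0, "rz": 0.0, "claw": 0.085}, {"tx": 0.0, "ty": 0.0, "tz": -0.098, "rx": 0.0, "ry": 0.0, "rz": 0.0, "claw": 0.085}, {"tx": 0.0, "ty": 0.0, "tz": -0.098, "rx": 0.0, "ry": 0.0, "rz": 0.0, "claw": 0.085}]'

```text
clock: 17.3
eef_pos: [472.7, 205.4, 55.0]
tool_rot: [-3.141, 0.0, 1.464]
force: [-0.3, -0.1, -0.5]
width: 85.2
```

Request:
apply_moves --increments '[{"tx": 0.0, "ty": 0.001, "tz": 0.0, "rx": 0.0, "ry": 0.0, "rz": 0.0, "claw": 0.085}, {"tx": 0.0, "ty": 0.001, "tz": 0.0, "rx": 0.0, "ry": 0.0, "rz": 0.0, "claw": 0.02}, {"tx": 0.0, "ty": 0.001, "tz": 0.0, "rx": 0.0, "ry": 0.0, "rz": 0.0, "claw": 0.02}, {"tx": 0.0, "ty": 0.001, "tz": 0.0, "rx": 0.0, "ry": 0.0, "rz": 0.0, "claw": 0.02}, {"tx": 0.0, "ty": 0.001, "tz": 0.0, "rx": 0.0, "ry": 0.0, "rz": 0.0, "claw": 0.02}, {"tx": 0.0, "ty": 0.001, "tz": 0.0, "rx": 0.0, "ry": 0.0, "rz": 0.0, "claw": 0.02}, {"tx": 0.0, "ty": 0.001, "tz": 0.0, "rx": 0.0, "ry": 0.0, "rz": 0.0, "claw": 0.02}, {"tx": 0.0, "ty": 0.001, "tz": 0.0, "rx": 0.0, "ry": 0.0, "rz": 0.0, "claw": 0.02}, {"tx": 0.0, "ty": 0.001, "tz": 0.0, "rx": 0.0, "ry": 0.0, "rz": 0.0, "claw": 0.02}]'

```text
clock: 18.2
eef_pos: [472.6, 207.8, 55.3]
tool_rot: [3.141, -0.0, 1.466]
force: [-0.2, -0.3, 6.1]
width: 28.2
```

Request:
apply_moves --increments '[{"tx": 0.0, "ty": 0.0, "tz": 0.01, "rx": 0.0, "ry": 0.0, "rz": 0.0, "claw": 0.02}, {"tx": 0.0, "ty": 0.0, "tz": 0.03, "rx": 0.0, "ry": 0.0, "rz": 0.0, "claw": 0.02}, {"tx": 0.0, "ty": 0.0, "tz": 0.06, "rx": 0.0, "ry": 0.0, "rz": 0.0, "claw": 0.02}, {"tx": 0.0, "ty": 0.0, "tz": 0.09, "rx": 0.0, "ry": 0.0, "rz": 0.0, "claw": 0.02}, {"tx": 0.0, "ty": 0.0, "tz": 0.12, "rx": 0.0, "ry": 0.0, "rz": 0.0, "claw": 0.02}, {"tx": 0.0, "ty": 0.0, "tz": 0.12, "rx": 0.0, "ry": 0.0, "rz": 0.0, "claw": 0.02}, {"tx": 0.0, "ty": 0.0, "tz": 0.12, "rx": 0.0, "ry": 0.0, "rz": 0.0, "claw": 0.02}]'

```text
clock: 18.9
eef_pos: [472.5, 207.5, 175.6]
tool_rot: [3.14, -0.001, 1.466]
force: [0.1, -0.6, -0.9]
width: 28.1
```

Request:
apply_moves --increments '[{"tx": 0.0345, "ty": -0.4065, "tz": 0.0, "rx": 0.0, "ry": 0.0, "rz": -2.54, "claw": 0.02}, {"tx": 0.0345, "ty": -0.4065, "tz": 0.0, "rx": 0.0, "ry": 0.0, "rz": -2.54, "claw": 0.02}, {"tx": 0.0345, "ty": -0.4065, "tz": 0.0, "rx": 0.0, "ry": 0.0, "rz": -2.54, "claw": 0.02}, {"tx": 0.0345, "ty": -0.4065, "tz": 0.0, "rx": 0.0, "ry": 0.0, "rz": -2.54, "claw": 0.02}, {"tx": 0.0345, "ty": -0.4065, "tz": 0.0, "rx": 0.0, "ry": 0.0, "rz": -2.54, "claw": 0.02}, {"tx": 0.0345, "ty": -0.4065, "tz": 0.0, "rx": 0.0, "ry": 0.0, "rz": -2.54, "claw": 0.02}, {"tx": 0.0345, "ty": -0.4065, "tz": 0.0, "rx": 0.0, "ry": 0.0, "rz": -2.54, "claw": 0.02}, {"tx": 0.0345, "ty": -0.4065, "tz": 0.0, "rx": 0.0, "ry": 0.0, "rz": -2.54, "claw": 0.02}, {"tx": 0.0345, "ty": -0.4065, "tz": 0.0, "rx": 0.0, "ry": 0.0, "rz": -2.54, "claw": 0.02}, {"tx": 0.0345, "ty": -0.4065, "tz": 0.0, "rx": 0.0, "ry": 0.0, "rz": -2.54, "claw": 0.02}, {"tx": 0.0345, "ty": -0.4065, "tz": 0.0, "rx": 0.0, "ry": 0.0, "rz": -2.54, "claw": 0.02}, {"tx": 0.0345, "ty": -0.4065, "tz": 0.0, "rx": 0.0, "ry": 0.0, "rz": -2.54, "claw": 0.02}]'

```text
clock: 20.1
eef_pos: [506.7, -196.4, 174.3]
tool_rot: [-3.14, -0.001, 1.248]
force: [0.9, 1.5, -0.3]
width: 28.4
```

Request:
apply_moves --increments '[{"tx": 0.0, "ty": 0.0, "tz": -0.03, "rx": 0.0, "ry": 0.0, "rz": 0.0, "claw": 0.02}, {"tx": 0.0, "ty": 0.0, "tz": -0.06, "rx": 0.0, "ry": 0.0, "rz": 0.0, "claw": 0.02}, {"tx": 0.0, "ty": 0.0, "tz": -0.08, "rx": 0.0, "ry": 0.0, "rz": 0.0, "claw": 0.02}, {"tx": 0.0, "ty": 0.0, "tz": -0.08, "rx": 0.0, "ry": 0.0, "rz": 0.0, "claw": 0.02}, {"tx": 0.0, "ty": 0.0, "tz": -0.08, "rx": 0.0, "ry": 0.0, "rz": 0.0, "claw": 0.02}, {"tx": 0.0, "ty": 0.0, "tz": -0.08, "rx": 0.0, "ry": 0.0, "rz": 0.0, "claw": 0.02}]'

```text
clock: 20.7
eef_pos: [508.0, -198.4, 96.1]
tool_rot: [3.139, -0.0, 1.246]
force: [-0.6, 0.8, 0.8]
width: 28.3
```

```bash
python3 - <<'E'
from h import *
S=get_image("side");T=get_image("top");s=read_state();print(s["eef_pos"],s["tool_rot"],s["force"],s["width"])
a=cv2.resize(S[120:240,360:480,::-1],None,fx=3.3,fy=3.3);b=cv2.resize(T[220:340,370:490,::-1],None,fx=3.3,fy=3.3)
cv2.imwrite("pics/s9.png",np.hstack([a,b]))
x,y,z=s["eef_pos"]
for n,o in (("side",[360,120]),("top",[370,220])):
  print(n,((proj(n,[[x,y,z+31],[x,y,z-41],[506.4,-199.3,38]])-o)*3.3).round(0).tolist())
E
```

```text
[ 507.78044126 -198.92305788   96.09340634] [ 3.13920775e+00 -5.64548621e-05  1.24473465e+00] [ 0.18302702 -0.51889288 -0.96305709] 28.001878402855553
side [[160.0, 137.0], [149.0, 245.0], [149.0, 270.0]]
top [[282.0, 216.0], [236.0, 220.0], [227.0, 224.0]]
```

View pics/s9.png

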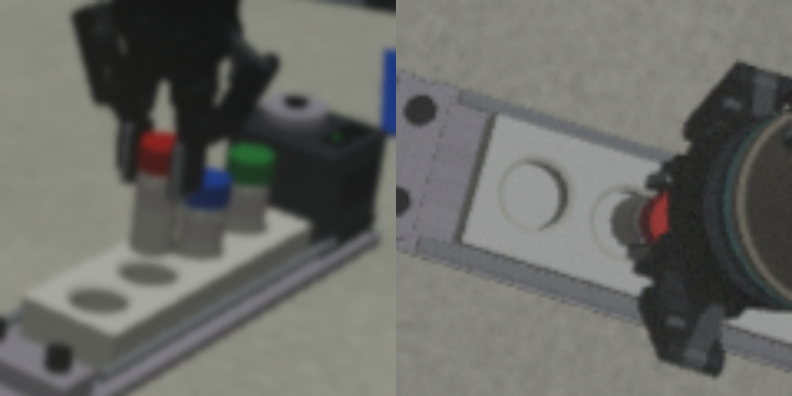

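Red is aligned (side residual (−2,+4) px, against the well's (−2,+5)). Lowering.

Request:
apply_moves --increments '[{"tx": -0.0005, "ty": 0.0, "tz": -0.01, "rx": 0.0, "ry": 0.0, "rz": 0.0, "claw": 0.02}, {"tx": -0.0005, "ty": 0.0, "tz": -0.016, "rx": 0.0, "ry": 0.0, "rz": 0.0, "claw": 0.02}, {"tx": -0.0005, "ty": 0.0, "tz": -0.02, "rx": 0.0, "ry": 0.0, "rz": 0.0, "claw": 0.02}, {"tx": -0.0005, "ty": 0.0, "tz": -0.024, "rx": 0.0, "ry": 0.0, "rz": 0.0, "claw": 0.02}, {"tx": -0.0005, "ty": 0.0, "tz": -0.024, "rx": 0.0, "ry": 0.0, "rz": 0.0, "claw": 0.02}]'

```text
clock: 21.3
eef_pos: [505.9, -198.8, 70.1]
tool_rot: [-3.14, -0.0, 1.244]
force: [-0.5, 0.5, -1.0]
width: 28.5
```

Request:
apply_moves --increments '[{"tx": 0.0, "ty": 0.0, "tz": -0.004, "rx": 0.0, "ry": 0.0, "rz": 0.0, "claw": 0.02}, {"tx": 0.0, "ty": 0.0, "tz": -0.008, "rx": 0.0, "ry": 0.0, "rz": 0.0, "claw": 0.02}, {"tx": 0.0, "ty": 0.0, "tz": -0.012, "rx": 0.0, "ry": 0.0, "rz": 0.0, "claw": 0.02}, {"tx": 0.0, "ty": 0.0, "tz": -0.014, "rx": 0.0, "ry": 0.0, "rz": 0.0, "claw": 0.02}, {"tx": 0.0, "ty": 0.0, "tz": -0.014, "rx": 0.0, "ry": 0.0, "rz": 0.0, "claw": 0.02}]'

```text
clock: 21.8
eef_pos: [506.4, -199.0, 57.3]
tool_rot: [3.142, 0.0, 1.244]
force: [-1.2, 0.5, 5.3]
width: 28.5
```

Request:
apply_moves --increments '[{"tx": 0.0, "ty": 0.0, "tz": 0.0, "rx": 0.0, "ry": 0.0, "rz": 0.0, "claw": 0.06}, {"tx": 0.0, "ty": 0.0, "tz": 0.0, "rx": 0.0, "ry": 0.0, "rz": 0.0, "claw": 0.085}, {"tx": 0.0, "ty": 0.0, "tz": 0.0, "rx": 0.0, "ry": 0.0, "rz": 0.0, "claw": 0.085}, {"tx": 0.0, "ty": 0.0, "tz": 0.0, "rx": 0.0, "ry": 0.0, "rz": 0.0, "claw": 0.085}, {"tx": 0.0, "ty": 0.0, "tz": 0.0, "rx": 0.0, "ry": 0.0, "rz": 0.0, "claw": 0.085}, {"tx": 0.0, "ty": 0.0, "tz": 0.03, "rx": 0.0, "ry": 0.0, "rz": 0.0, "claw": 0.085}, {"tx": 0.0, "ty": 0.0, "tz": 0.07, "rx": 0.0, "ry": 0.0, "rz": 0.0, "claw": 0.085}, {"tx": 0.0, "ty": 0.0, "tz": 0.095, "rx": 0.0, "ry": 0.0, "rz": 0.0, "claw": 0.085}, {"tx": 0.0, "ty": 0.0, "tz": 0.095, "rx": 0.0, "ry": 0.0, "rz": 0.0, "claw": 0.085}, {"tx": 0.0, "ty": 0.0, "tz": 0.095, "rx": 0.0, "ry": 0.0, "rz": 0.0, "claw": 0.085}]'

```text
clock: 22.8
eef_pos: [506.4, -199.0, 152.1]
tool_rot: [3.141, 0.0, 1.244]
force: [-0.5, -0.5, -0.3]
width: 85.3
```

Request:
apply_moves --increments '[{"tx": -0.039, "ty": 0.356, "tz": 0.0, "rx": 0.0, "ry": 0.0, "rz": 2.54, "claw": 0.085}, {"tx": -0.039, "ty": 0.356, "tz": 0.0, "rx": 0.0, "ry": 0.0, "rz": 2.54, "claw": 0.085}, {"tx": -0.039, "ty": 0.356, "tz": 0.0, "rx": 0.0, "ry": 0.0, "rz": 2.54, "claw": 0.085}, {"tx": -0.039, "ty": 0.356, "tz": 0.0, "rx": 0.0, "ry": 0.0, "rz": 2.54, "claw": 0.085}, {"tx": -0.039, "ty": 0.356, "tz": 0.0, "rx": 0.0, "ry": 0.0, "rz": 2.54, "claw": 0.085}, {"tx": -0.039, "ty": 0.356, "tz": 0.0, "rx": 0.0, "ry": 0.0, "rz": 2.54, "claw": 0.085}, {"tx": -0.039, "ty": 0.356, "tz": 0.0, "rx": 0.0, "ry": 0.0, "rz": 2.54, "claw": 0.085}, {"tx": -0.039, "ty": 0.356, "tz": 0.0, "rx": 0.0, "ry": 0.0, "rz": 2.54, "claw": 0.085}, {"tx": -0.039, "ty": 0.356, "tz": 0.0, "rx": 0.0, "ry": 0.0, "rz": 2.54, "claw": 0.085}, {"tx": -0.039, "ty": 0.356, "tz": 0.0, "rx": 0.0, "ry": 0.0, "rz": 2.54, "claw": 0.085}, {"tx": -0.039, "ty": 0.356, "tz": 0.0, "rx": 0.0, "ry": 0.0, "rz": 2.54, "claw": 0.085}, {"tx": -0.039, "ty": 0.356, "tz": 0.0, "rx": 0.0, "ry": 0.0, "rz": 2.54, "claw": 0.085}]'

```text
clock: 24.0
eef_pos: [467.6, 155.1, 151.6]
tool_rot: [-3.141, 0.001, 1.463]
force: [-0.8, 0.2, -0.5]
width: 84.9
```

Request:
apply_moves --increments '[{"tx": 0.0, "ty": 0.0, "tz": -0.04, "rx": 0.0, "ry": 0.0, "rz": 0.0, "claw": 0.085}, {"tx": 0.0, "ty": 0.0, "tz": -0.08, "rx": 0.0, "ry": 0.0, "rz": 0.0, "claw": 0.085}, {"tx": 0.0, "ty": 0.0, "tz": -0.098, "rx": 0.0, "ry": 0.0, "rz": 0.0, "claw": 0.085}, {"tx": 0.0, "ty": 0.0, "tz": -0.098, "rx": 0.0, "ry": 0.0, "rz": 0.0, "claw": 0.085}, {"tx": 0.0, "ty": 0.0, "tz": -0.098, "rx": 0.0, "ry": 0.0, "rz": 0.0, "claw": 0.085}]'

```text
clock: 24.5
eef_pos: [467.7, 156.4, 54.1]
tool_rot: [-3.142, 0.0, 1.465]
force: [-0.4, -0.2, -0.2]
width: 85.3
```

Request:
apply_moves --increments '[{"tx": 0.0, "ty": 0.0, "tz": 0.0, "rx": 0.0, "ry": 0.0, "rz": 0.0, "claw": 0.02}, {"tx": 0.0, "ty": 0.0, "tz": 0.0, "rx": 0.0, "ry": 0.0, "rz": 0.0, "claw": 0.02}, {"tx": 0.0, "ty": 0.0, "tz": 0.0, "rx": 0.0, "ry": 0.0, "rz": 0.0, "claw": 0.02}, {"tx": 0.0, "ty": 0.0, "tz": 0.0, "rx": 0.0, "ry": 0.0, "rz": 0.0, "claw": 0.02}, {"tx": 0.0, "ty": 0.0, "tz": 0.0, "rx": 0.0, "ry": 0.0, "rz": 0.0, "claw": 0.02}, {"tx": 0.0, "ty": 0.0, "tz": 0.0, "rx": 0.0, "ry": 0.0, "rz": 0.0, "claw": 0.02}, {"tx": 0.0, "ty": 0.0, "tz": 0.0, "rx": 0.0, "ry": 0.0, "rz": 0.0, "claw": 0.02}, {"tx": 0.0, "ty": 0.0, "tz": 0.0, "rx": 0.0, "ry": 0.0, "rz": 0.0, "claw": 0.02}]'

```text
clock: 25.3
eef_pos: [468.0, 157.3, 54.6]
tool_rot: [3.14, -0.001, 1.466]
force: [0.1, -0.3, 5.9]
width: 28.4
```

Request:
apply_moves --increments '[{"tx": 0.0, "ty": 0.0, "tz": 0.01, "rx": 0.0, "ry": 0.0, "rz": 0.0, "claw": 0.02}, {"tx": 0.0, "ty": 0.0, "tz": 0.03, "rx": 0.0, "ry": 0.0, "rz": 0.0, "claw": 0.02}, {"tx": 0.0, "ty": 0.0, "tz": 0.06, "rx": 0.0, "ry": 0.0, "rz": 0.0, "claw": 0.02}, {"tx": 0.0, "ty": 0.0, "tz": 0.09, "rx": 0.0, "ry": 0.0, "rz": 0.0, "claw": 0.02}, {"tx": 0.0, "ty": 0.0, "tz": 0.12, "rx": 0.0, "ry": 0.0, "rz": 0.0, "claw": 0.02}, {"tx": 0.0, "ty": 0.0, "tz": 0.12, "rx": 0.0, "ry": 0.0, "rz": 0.0, "claw": 0.02}, {"tx": 0.0, "ty": 0.0, "tz": 0.12, "rx": 0.0, "ry": 0.0, "rz": 0.0, "claw": 0.02}]'

```text
clock: 26.0
eef_pos: [467.5, 157.0, 174.6]
tool_rot: [3.14, -0.001, 1.466]
force: [-0.5, -0.4, 0.2]
width: 28.3
```

Request:
apply_moves --increments '[{"tx": 0.055, "ty": -0.309, "tz": 0.0, "rx": 0.0, "ry": 0.0, "rz": -2.54, "claw": 0.02}, {"tx": 0.055, "ty": -0.309, "tz": 0.0, "rx": 0.0, "ry": 0.0, "rz": -2.54, "claw": 0.02}, {"tx": 0.055, "ty": -0.309, "tz": 0.0, "rx": 0.0, "ry": 0.0, "rz": -2.54, "claw": 0.02}, {"tx": 0.055, "ty": -0.309, "tz": 0.0, "rx": 0.0, "ry": 0.0, "rz": -2.54, "claw": 0.02}, {"tx": 0.055, "ty": -0.309, "tz": 0.0, "rx": 0.0, "ry": 0.0, "rz": -2.54, "claw": 0.02}, {"tx": 0.055, "ty": -0.309, "tz": 0.0, "rx": 0.0, "ry": 0.0, "rz": -2.54, "claw": 0.02}, {"tx": 0.055, "ty": -0.309, "tz": 0.0, "rx": 0.0, "ry": 0.0, "rz": -2.54, "claw": 0.02}, {"tx": 0.055, "ty": -0.309, "tz": 0.0, "rx": 0.0, "ry": 0.0, "rz": -2.54, "claw": 0.02}, {"tx": 0.055, "ty": -0.309, "tz": 0.0, "rx": 0.0, "ry": 0.0, "rz": -2.54, "claw": 0.02}, {"tx": 0.055, "ty": -0.309, "tz": 0.0, "rx": 0.0, "ry": 0.0, "rz": -2.54, "claw": 0.02}]'

```text
clock: 27.0
eef_pos: [521.9, -149.2, 173.3]
tool_rot: [-3.14, -0.001, 1.248]
force: [0.3, 0.0, -1.0]
width: 28.6
```

Request:
apply_moves --increments '[{"tx": 0.0, "ty": 0.0, "tz": -0.03, "rx": 0.0, "ry": 0.0, "rz": 0.0, "claw": 0.02}, {"tx": 0.0, "ty": 0.0, "tz": -0.06, "rx": 0.0, "ry": 0.0, "rz": 0.0, "claw": 0.02}, {"tx": 0.0, "ty": 0.0, "tz": -0.08, "rx": 0.0, "ry": 0.0, "rz": 0.0, "claw": 0.02}, {"tx": 0.0, "ty": 0.0, "tz": -0.08, "rx": 0.0, "ry": 0.0, "rz": 0.0, "claw": 0.02}, {"tx": 0.0, "ty": 0.0, "tz": -0.08, "rx": 0.0, "ry": 0.0, "rz": 0.0, "claw": 0.02}, {"tx": 0.0, "ty": 0.0, "tz": -0.08, "rx": 0.0, "ry": 0.0, "rz": 0.0, "claw": 0.02}]'

```text
clock: 27.6
eef_pos: [523.4, -151.2, 95.1]
tool_rot: [3.139, -0.001, 1.246]
force: [-0.2, 0.4, -0.8]
width: 28.2
```

```bash
python3 - <<'E'
from h import *
S=get_image("side");T=get_image("top");s=read_state();print(s["eef_pos"],s["tool_rot"],s["force"],s["width"])
a=cv2.resize(S[120:240,360:480,::-1],None,fx=3.3,fy=3.3);b=cv2.resize(T[220:340,370:490,::-1],None,fx=3.3,fy=3.3)
cv2.imwrite("pics/s10.png",np.hstack([a,b]))
x,y,z=s["eef_pos"]
for n,o in (("side",[360,120]),("top",[370,220])):
  print(n,((proj(n,[[x,y,z+32],[x,y,z-40],[522.4,-151.9,38]])-o)*3.3).round(0).tolist())
E
```

```text
[ 523.28595754 -151.78625035   95.10141054] [ 3.13922256e+00 -3.14529270e-04  1.24477517e+00] [-0.79890534 -0.80794247 -0.87518091] 28.61627009237591
side [[110.0, 161.0], [100.0, 271.0], [99.0, 297.0]]
top [[179.0, 185.0], [142.0, 192.0], [134.0, 195.0]]
```

View pics/s10.png

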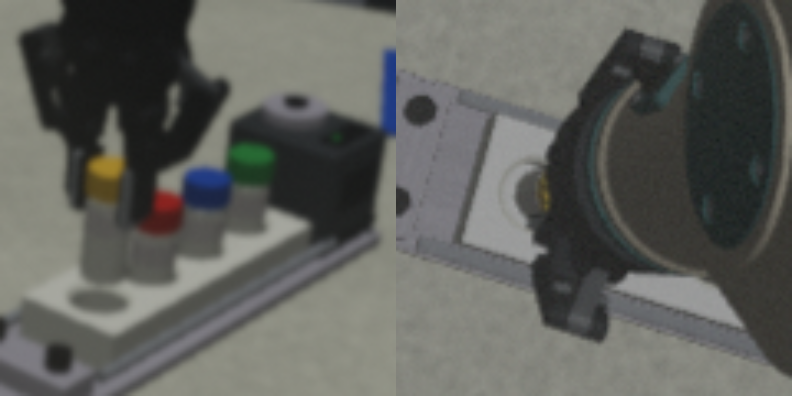

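Yellow is aligned over the last well (side residual (−3,+4) px). Lowering.

Request:
apply_moves --increments '[{"tx": 0.0, "ty": 0.0, "tz": -0.01, "rx": 0.0, "ry": 0.0, "rz": 0.0, "claw": 0.02}, {"tx": 0.0, "ty": 0.0, "tz": -0.016, "rx": 0.0, "ry": 0.0, "rz": 0.0, "claw": 0.02}, {"tx": 0.0, "ty": 0.0, "tz": -0.02, "rx": 0.0, "ry": 0.0, "rz": 0.0, "claw": 0.02}, {"tx": 0.0, "ty": 0.0, "tz": -0.024, "rx": 0.0, "ry": 0.0, "rz": 0.0, "claw": 0.02}, {"tx": 0.0, "ty": 0.0, "tz": -0.024, "rx": 0.0, "ry": 0.0, "rz": 0.0, "claw": 0.02}]'

```text
clock: 28.2
eef_pos: [522.0, -151.9, 69.1]
tool_rot: [-3.141, 0.0, 1.244]
force: [-0.6, -0.2, -0.6]
width: 28.6
```

Request:
apply_moves --increments '[{"tx": 0.0, "ty": 0.0, "tz": -0.004, "rx": 0.0, "ry": 0.0, "rz": 0.0, "claw": 0.02}, {"tx": 0.0, "ty": 0.0, "tz": -0.008, "rx": 0.0, "ry": 0.0, "rz": 0.0, "claw": 0.02}, {"tx": 0.0, "ty": 0.0, "tz": -0.012, "rx": 0.0, "ry": 0.0, "rz": 0.0, "claw": 0.02}, {"tx": 0.0, "ty": 0.0, "tz": -0.014, "rx": 0.0, "ry": 0.0, "rz": 0.0, "claw": 0.02}, {"tx": 0.0, "ty": 0.0, "tz": -0.014, "rx": 0.0, "ry": 0.0, "rz": 0.0, "claw": 0.02}]'

```text
clock: 28.7
eef_pos: [522.5, -152.0, 56.6]
tool_rot: [3.141, 0.0, 1.244]
force: [-1.0, 0.2, 7.5]
width: 28.5
```

Yellow is on the floor of its well. I'll release it, rise straight up, then move sideways to clear the view.

Request:
apply_moves --increments '[{"tx": 0.0, "ty": 0.0, "tz": 0.0, "rx": 0.0, "ry": 0.0, "rz": 0.0, "claw": 0.06}, {"tx": 0.0, "ty": 0.0, "tz": 0.0, "rx": 0.0, "ry": 0.0, "rz": 0.0, "claw": 0.085}, {"tx": 0.0, "ty": 0.0, "tz": 0.0, "rx": 0.0, "ry": 0.0, "rz": 0.0, "claw": 0.085}, {"tx": 0.0, "ty": 0.0, "tz": 0.0, "rx": 0.0, "ry": 0.0, "rz": 0.0, "claw": 0.085}, {"tx": 0.0, "ty": 0.0, "tz": 0.0, "rx": 0.0, "ry": 0.0, "rz": 0.0, "claw": 0.085}, {"tx": 0.0, "ty": 0.0, "tz": 0.03, "rx": 0.0, "ry": 0.0, "rz": 0.0, "claw": 0.085}, {"tx": 0.0, "ty": 0.0, "tz": 0.07, "rx": 0.0, "ry": 0.0, "rz": 0.0, "claw": 0.085}, {"tx": 0.0, "ty": 0.0, "tz": 0.11, "rx": 0.0, "ry": 0.0, "rz": 0.0, "claw": 0.085}, {"tx": 0.0, "ty": 0.0, "tz": 0.14, "rx": 0.0, "ry": 0.0, "rz": 0.0, "claw": 0.085}, {"tx": 0.0, "ty": 0.0, "tz": 0.14, "rx": 0.0, "ry": 0.0, "rz": 0.0, "claw": 0.085}]'

```text
clock: 29.7
eef_pos: [525.2, -152.6, 200.0]
tool_rot: [3.133, -0.001, 1.244]
force: [1.2, -0.2, -1.8]
width: 85.0
```

Request:
apply_moves --increments '[{"tx": -0.04, "ty": 0.35, "tz": 0.03, "rx": 0.0, "ry": 0.0, "rz": 0.0, "claw": 0.085}, {"tx": -0.04, "ty": 0.35, "tz": 0.03, "rx": 0.0, "ry": 0.0, "rz": 0.0, "claw": 0.085}, {"tx": -0.04, "ty": 0.35, "tz": 0.03, "rx": 0.0, "ry": 0.0, "rz": 0.0, "claw": 0.085}, {"tx": -0.04, "ty": 0.35, "tz": 0.03, "rx": 0.0, "ry": 0.0, "rz": 0.0, "claw": 0.085}, {"tx": -0.04, "ty": 0.35, "tz": 0.03, "rx": 0.0, "ry": 0.0, "rz": 0.0, "claw": 0.085}, {"tx": -0.04, "ty": 0.35, "tz": 0.03, "rx": 0.0, "ry": 0.0, "rz": 0.0, "claw": 0.085}, {"tx": -0.04, "ty": 0.35, "tz": 0.03, "rx": 0.0, "ry": 0.0, "rz": 0.0, "claw": 0.085}, {"tx": -0.04, "ty": 0.35, "tz": 0.03, "rx": 0.0, "ry": 0.0, "rz": 0.0, "claw": 0.085}, {"tx": -0.04, "ty": 0.35, "tz": 0.03, "rx": 0.0, "ry": 0.0, "rz": 0.0, "claw": 0.085}, {"tx": -0.04, "ty": 0.35, "tz": 0.03, "rx": 0.0, "ry": 0.0, "rz": 0.0, "claw": 0.085}, {"tx": -0.04, "ty": 0.35, "tz": 0.03, "rx": 0.0, "ry": 0.0, "rz": 0.0, "claw": 0.085}]'

```text
clock: 30.8
eef_pos: [482.6, 195.8, 225.3]
tool_rot: [-3.141, 0.002, 1.241]
force: [0.5, 0.4, -0.2]
width: 84.8
```

```bash
python3 - <<'E'
from h import *
S=get_image("side");T=get_image("top");s=read_state();print(s["clock"],s["eef_pos"],s["force"],s["width"])
a=cv2.resize(S[140:240,340:480,::-1],(560,400)); b=T[90:360,180:600,::-1]
b=cv2.resize(b,(560,360))[:200]
c=cv2.resize(T[240:350,360:580,::-1],None,fx=2.5,fy=2.5)
cv2.imwrite("pics/s11.png",np.vstack([cv2.resize(a,(550,300)),c]))
W=[(522.4,-151.9),(506.4,-199.3),(490.5,-246.6),(474.5,-294)]
print(((proj("top",[[*w,88] for w in W])-[360,240])*2.5).round(0).tolist())
T0=cv2.imread("pics/top0.png")[:,:,::-1]
d=cv2.absdiff(T,T0).max(2)[100:215,190:470]; print("bystander diff px>40:",(d>40).sum())
E
```

```text
30.9 [482.68020616 196.22503694 225.55944021] [0.17242865 0.06700079 0.8956344 ] 84.75778588596522
[[145.0, 95.0], [219.0, 118.0], [294.0, 141.0], [369.0, 164.0]]
bystander diff px>40: 0
```

View pics/s11.png

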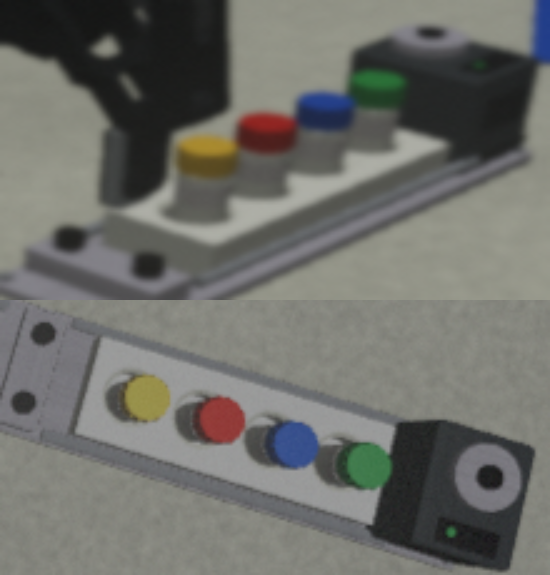

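All four caps stand in a straight row, at (147,98), (221,121), (294,144) and (368,166) in the top crop, within 1–2 px of predicted in the full image. The gripper is well clear.

```bash
python3 -c "
from cell import *
print(finish_job())"
```

```text
the job is handed in; nothing more can be done
None
```

All four vials are in the sampler wells in storage order, released and upright, and I've handed the job in at about 31 s of the 99 s allowed. From the drive unit outward they are green, blue, red and yellow.

- **Position:** In the last top image, each cap centre was about 1 px (roughly 2 mm) from where a fully seated vial should be.
- **Seating:** Red and yellow showed floor contact on the wrist force, about 5–8 N, at the expected height. Green and blue were let go at or just above the calculated floor height; I felt no floor contact, but in the later images they look level with the others.
- **Forces:** The readings I saw at the end of each move never passed about 8 N, including a small sideways force of about 4 N as blue went in.
- **Bystanders:** The area around the tub, beaker and screwdriver showed no change against the first top image. The gripper ended open, about 225 mm above the bench and touching nothing.
- **Disagreements:** The two cameras differed by up to about 6 mm on the row of wells. The first vial also sat about 2.5 mm off centre in the gripper. I corrected both by comparing vial and well in the same images.

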